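# Hang the keyhole fence plate on the sloped stand and lock it with its pin

### The arm

A 7-joint arm with a two-finger parallel gripper is mounted at the origin on a cart in front of the work surface, level with it; the furniture and walls round the work are solid. World frame = base frame: x ahead of the robot, y to its left, z up, the work surface at z = 0. Lengths are in mm, angles in rad, forces in N, time in s.
With the tool pointing down it reaches from about 425 to 875 mm from the base axis. Payload 4.7 kg.
Tool frame: the origin (TCP) lies where the fingers leave the gripper's body, on its centre line; the fingertips stand 70 mm ahead of it and the grasp point (between the pads) lies 51 mm ahead of it; z points along the fingers, y is the direction in which the jaws open and shut (so a half turn about z gives the same grasp; the last joint's range is limited). The gripper opens to 87 mm and grips with 3 to 60 N. Pads are 19 mm wide; open, the fingers measure 117 mm over their backs; the gripper's body (75 mm by 190 mm) begins 51 mm behind the grasp point.
Start: joints at [-1.179, 0.321, -0.07, 1.45, 0.023, 1.371, -0.057], TCP at [239.793, 604.167, 292.287] pointing down, gripper open.
Joint ranges: [-2.86, 2.86], [-0.3, 2.09], [-1.38, 1.24], [0.06, 2.45], [-1.56, 4.7], [0.09, 2.05], [-2.69, 2.69]. Speed limits (rad/s): [2.57, 2.57, 3.14, 3.14, 3.14, 3.14, 3.14].

### API

Orientations are given as a rotation vector (axis times angle).
In Python, from station import arm, capture gives the robot as it stands.
- The arm moves only by the tool drive_tool, never from a script. Its argument "series" is a list of rows, each a list of 5 numbers: the closure, from 0 (fully open) to 1 (shut), then the shift along the world's x, y, z in cm, then the turn about the world's z in rad. In form: [[gripper, tx, ty, tz, roll], ...]. A call has 1 to 20 rows; each row shifts and turns the commanded pose from where the row before left it; what a row does not reach is not made up. A row lasts 1/12 s, in which the tool goes at most 41.7 mm and 7.16 degrees, less where a joint would pass 70% of its speed; a pose out of reach is approached as far as the arm can. A call is refused whole if a number of a shift passes 4.17 or a number of a turn 0.125, either way. A call with a gripper value outside its range is refused whole. The fingers move at their own pace and stop on an object; "grip_force" is the grip in N (left out, the last holds). Time passes only in rows, so rows that do not move let the fingers close. It gives the time, the measured TCP pose, the force and the opening at its end, in the units of the state.
- arm.state(): the state, without advancing time (a new reading comes with each control period).
- capture(name): name is "scene" or "top" or "wrist"; returns a dict with "frame" (420x560x3 uint8, blue, green, red), "intrinsics" (3x3 intrinsics, pixels), "position" and "rotation" of the camera in the world. Camera axes: x right, y down, z forward; pixel columns grow to the right and rows downward; lengths in mm; the calibration is good to about 2 mm. A picture is of the moment at which its call begins. There is no depth.
- arm.sign_off(): hands the job in, once; it reports no verdict.
The state is a dict: "clock": time; "joints": joint angles; "dq": joint speeds; "effort": joint torques, N m; "tool_pos": TCP position; "tool_rot": TCP orientation; "wrist_force": force on the tool from outside, world axes, zero at the start; "wrist_torque": the same for the moment, N m; "opening": opening from 0.0 (shut) to 1.0 (fully open).
Only numpy, scipy, OpenCV 4.12 (cv2) and the standard library are available. Lean on these libraries where they do the work, as an engineer would, in place of code of your own. Each camera call takes 0.05 s, during which the arm holds its last target.

### The job

Fit the fence plate to the sloped board: put its keyhole over the headed stud and slide it down the slope until it stops. Then take the locking pin from its block and push it through the plate's eye and the board until its collar is down on the plate. Let go of both and leave the other things on the bench where they are.

Things in the scene. Friction and masses are not known exactly. Their poses are not given: they have to be found in the camera images.
- board: Plywood board 138x100x14 fixed on a low stand, sloping 25 degrees. Origin: on its top face at the axis of its stud, 75 above the table; x up the slope (roughly away from the robot), y across, z square out of the face. Board spans x -100 to +38, y -50 to +50. Sizes here are in mm.
- stud_top (a point): Middle of the top of the steel headed stud, 12 mm above the board's face at board x = y = 0. The stud is square to the face: shank 6 mm across, round head 13 mm across and 4 mm thick, its underside 8 mm above the face.
- board_hole (a point): Mouth of the 10 mm round hole right through the 14 mm board, square to its face, 18 mm up the slope from the stud (board x = +18, y = 0 mm). Below the board is free space.
- plate: Loose bare-metal fence plate with a keyhole, about 200 g, 124 (x) x 60 (y) x 5 mm, lying flat on the table. Origin: middle of its underside; x along its length, z up. Hung on the board its axes lie along the board's; fully down its origin is at board x = -32 mm.
- plate_fence (a point): Grip point on the plate's fence, at plate (-20, 0, 26) mm. The fence is an upright rib on the centre line, 10 mm thick (y), x from -50 to -4 mm, rising to 39 mm above the underside.
- plate_entry (a point): Centre of the keyhole's round entry, 18 mm across, at plate (10, 0, 0) mm. From it a slot 8.5 mm wide runs toward plate +x; slid 22 mm down the slope from here, the stud stops at the slot's blind end (stud axis then at plate x = +32 mm).
- plate_eye (a point): Centre of the plate's 10 mm round eye, at its upper face: plate (50, 0, 5) mm. With the plate fully down it lies over the board's hole.
- pin_block: Wooden block 60 x 60 x 32 mm, fixed to the table, with a 10 mm hole 28 mm deep in the middle of its top in which the pin stands upright at the start. Origin: middle of its underside, z up.
- pin: Loose steel locking pin, about 70 g. Origin: on its axis at the underside of its collar; z from tip to handle. Shank 8 mm across, 24 mm long, its end chamfered by 2 mm; collar 16 mm across, 4 mm thick; neck 10 mm. Fully home the collar rests on the plate and the tip is 19 mm below the board's face.
- pin_handle (a point): Middle of the pin's dark flat-sided handle, at pin (0, 0, 27) mm: 12 mm (x) by 26 mm (y), from 14 to 40 mm above the collar's underside.
- pin_tip (a point): The end of the pin's shank, 24 mm below the collar's underside on the axis.
- rock_cast1: Bystander: speckled plaster casting, 54x80x36 mm; origin at the middle of its underside.
- duct_tape: Bystander: black roll of tape lying flat, 59x57x19 mm; origin at the middle of its underside.
- pencil: Bystander: yellow pencil, 8x191x8 mm; origin at the middle of its underside.
- screwdriver: Bystander: screwdriver lying flat, 27x198x28 mm; origin at the middle of its underside.
- paint_pot1: Bystander: small paint pot, 61x50x55 mm; origin at the middle of its underside.

How it is judged:
By the outcome, as a careful person would: the job done as asked, in the order asked, and still so for the second after the job is handed in, with the robot touching nothing.
It also fails if it takes over 58 s, if anything falls off the work surface, if the arm or the gripper's body presses on something with over 40 N, if the wrist force passes 120 N, or if a joint passes its speed limit or range.

## Working session

There is one attempt and no reset: what is moved stays moved. The work goes in short steps, Python scripts to look and compute and a tool call to move; the robot and the scene stay as the last step left them, time stands still between calls to the robot, and variables do not carry over. Pictures are saved under pics/ and viewed, and the job is handed in when it is done.

Besides the shell and the picture viewer there is one more tool, called after ">>>" by a JSON object that holds its "method" and its "body", one argument or row to a line. drive_tool: Moves the arm, as the interface text tells. Its arguments: {"type":"object","properties":{"series":{"type":"array","items":{"type":"array","items":{"type":"number"}}},"grip_force":{"type":"number"}},"required":["series"]}

```bash
ls; mkdir -p pics
python3 - <<'E'
from station import arm,capture
import cv2,json
s=arm.state();print(s)
for n in("scene","top","wrist"):
    c=capture(n);cv2.imwrite(f"pics/{n}0.png",c["frame"]);print(n,c["intrinsics"],c["position"],c["rotation"])
E
```

```text
pics
{'clock': 0.0, 'joints': array([-1.17892521,  0.32183803, -0.0700897 ,  1.45167794,  0.02262621,
        1.3708011 , -0.05692188]), 'dq': array([ 0.00048096, -0.00041873,  0.00117706, -0.00080262,  0.00085966,
        0.00040822,  0.000156  ]), 'effort': array([ 2.70492337e-04, -4.91297328e+01, -4.03658794e-01, -3.12519264e+01,
       -6.37376332e-02,  4.42310655e-02,  1.81386049e-04]), 'tool_pos': array([239.64094533, 603.75703898, 291.15020341]), 'tool_rot': array([-5.89804597e-01, -3.08548260e+00,  3.01890601e-03]), 'wrist_force': array([ 0.35688125, -1.02362681, -0.18675747]), 'wrist_torque': array([-0.0171298 ,  0.02236936, -0.05900918]), 'opening': 0.9974218226764454}
scene [[546.79616096   0.         282.57137513]
 [  0.         546.79616096 198.89968354]
 [  0.           0.           1.        ]] [-407.99453508  675.15120161 1021.89297936] [-1.19670052  2.24346725 -1.04039904]
top [[394.68118331   0.         287.50195841]
 [  0.         394.68118331 212.67957203]
 [  0.           0.           1.        ]] [368.8395627   64.54832894 900.34134627] [-2.02330391  2.20643176 -0.23839231]
wrist [[361.69266707   0.         279.33524572]
 [  0.         361.69266707 212.00370595]
 [  0.           0.           1.        ]] [169.52807633 631.80875253 383.90158242] [2.40161257 1.63038654 0.22451545]
```

View pics/scene0.png

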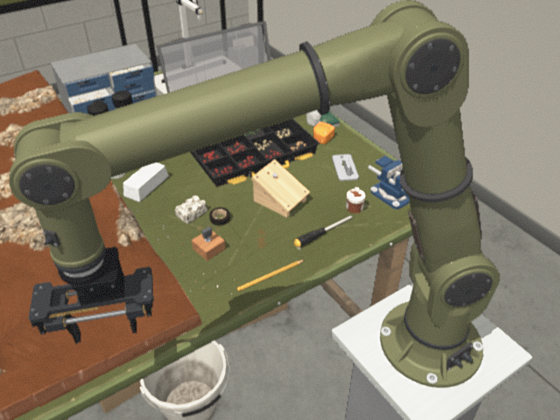

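View pics/top0.png

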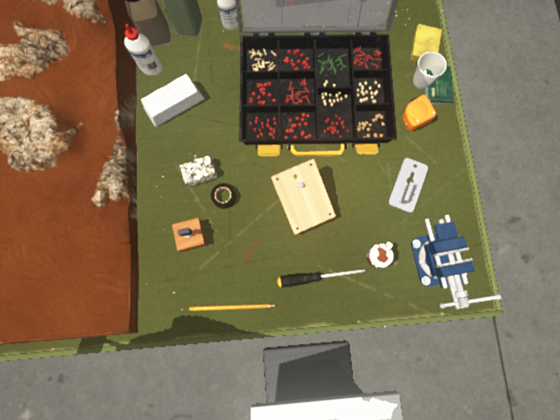

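View pics/wrist0.png

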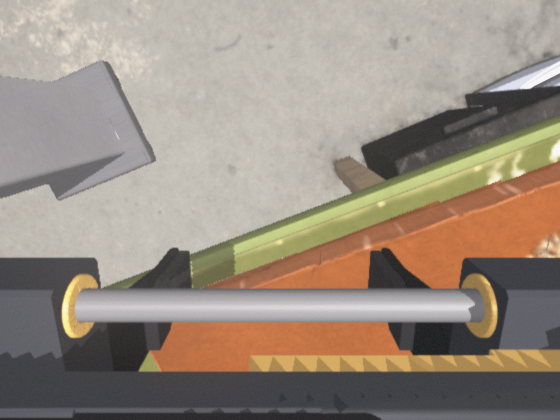

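```bash
cat > h.py <<'E'
import numpy as np,cv2
from scipy.spatial.transform import Rotation as R
from station import arm,capture
def ray(c,uv):
    d=np.linalg.inv(c["intrinsics"])@[uv[0],uv[1],1]; return np.array(c["position"]),R.from_rotvec(c["rotation"]).as_matrix()@d
def onz(c,uv,z):
    p,d=ray(c,uv); return p+d*(z-p[2])/d[2]
def onplane(c,uv,P,n):
    p,d=ray(c,uv); return p+d*((P-p)@n)/(d@n)
def tri(pairs):
    A=np.zeros((3,3));b=np.zeros(3)
    for c,uv in pairs:
        p,d=ray(c,uv);d=d/np.linalg.norm(d);M=np.eye(3)-np.outer(d,d);A+=M;b+=M@p
    return np.linalg.solve(A,b)
def proj(c,P):
    q=R.from_rotvec(c["rotation"]).as_matrix().T@(np.asarray(P)-c["position"]);q=c["intrinsics"]@q;return q[:2]/q[2]
def crop(c,box,k,fn):
    x0,y0,x1,y1=box;cv2.imwrite(fn,cv2.resize(c["frame"][y0:y1,x0:x1],None,fx=k,fy=k,interpolation=cv2.INTER_CUBIC))
E
python3 - <<'E'
from h import *
c=capture("top")
crop(c,(260,150,440,250),4,"pics/t1.png")
crop(c,(165,205,225,265),8,"pics/t2.png")
for n,uv,z in(("plate",(408,185),5),("pin",(187,233),60),("block",(188,234),32),("stud",(299,182),86),("tape",(222,195),19),("tape",(381,255),55)):print(n,onz(c,uv,z))
c=capture("scene");crop(c,(180,140,370,270),4,"pics/s1.png")
E
```

```text
plate [ 601.23607162 -245.61607171    5.        ]
pin [521.48419592 263.93697707  60.        ]
block [524.1306171  268.44675127  32.        ]
stud [606.86637304  14.86385868  86.        ]
tape [610.60549342 190.4321081   19.        ]
tape [ 438.86822842 -147.06154328   55.        ]
```

View pics/t1.png

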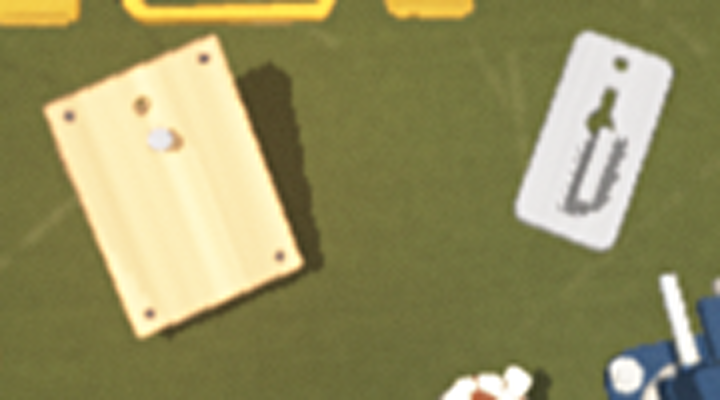

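View pics/t2.png

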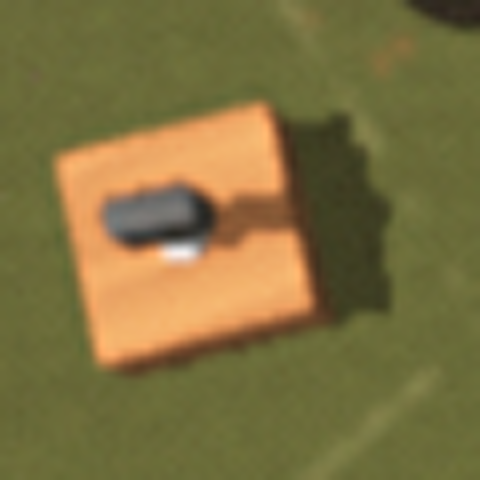

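View pics/s1.png

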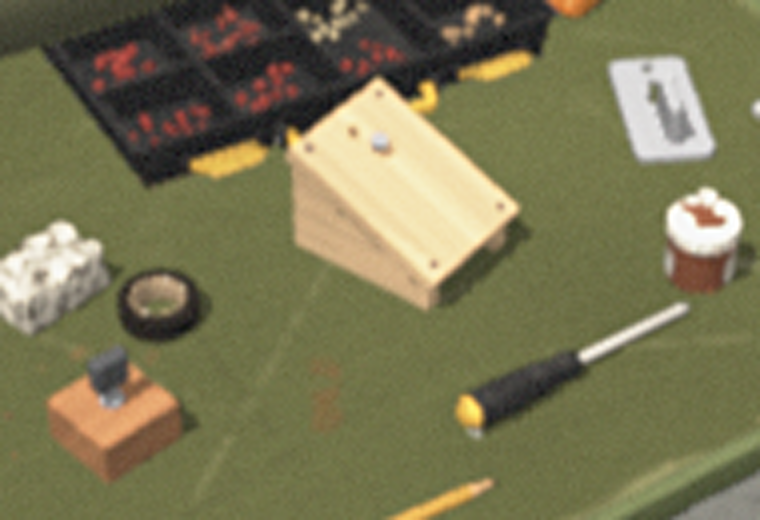

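Run:
```python
from h import *
c=capture("top");f=c["frame"];hsv=cv2.cvtColor(f,cv2.COLOR_BGR2HSV)
# board
def comp(m,uv):
    n,l,s,ce=cv2.connectedComponentsWithStats(m.astype(np.uint8));k=l[uv[1],uv[0]];return (l==k).astype(np.uint8),s[k]
B=(f[...,2]>170)&(hsv[...,1]>40)&(hsv[...,0]<25)
m,s=comp(B,(305,205));print("board",s)
ct=max(cv2.findContours(m,0,1)[0],key=cv2.contourArea)
h=cv2.convexHull(ct);q=cv2.minEnclosingTriangle
ap=cv2.approxPolyDP(h,5,True)[:,0];print(ap)
P=(f.min(2)>150)&(hsv[...,1]<40)
m,s=comp(P,(395,195));print("plate",s)
ct=max(cv2.findContours(m,0,1)[0],key=cv2.contourArea)[:,0].astype(float)
w=np.array([onz(c,u,5)[:2] for u in ct],np.float32)
r=cv2.minAreaRect(w);print("plate rect",r)
e=onz(c,(260+621/4,150+63/4),5);print("eye",e)
for n,u,z in(("TL",(43,105),91.06),("TR",(216,35),91.06),("BR",(303,262),32.7),("BL",(137,338),32.7),("stud",(161,138),75+12*.906),("hole",(141,104),75+18*.4226)):
    print(n,onz(c,(260+(u[0]-1.5)/4,150+(u[1]-1.5)/4),z).round(1))
for n,u,z in(("bTL",(57,157),32),("bTR",(268,101),32),("bBR",(318,308),32),("bBL",(98,364),32),("h1",(103,208),72),("h2",(214,212),72)):
    print(n,onz(c,(165+(u[0]-3.5)/8,205+(u[1]-3.5)/8),z).round(1))
```

```text
board [ 271  159   65   76 2463]
[[314 159]
 [335 215]
 [295 234]
 [271 176]]
plate [ 389  158   39   55 1184]
plate rect ((602.8680419921875, -246.23065185546875), (61.34336471557617, 125.51516723632812), 62.957176208496094)
eye [ 646.96610482 -270.04679468    5.        ]
TL [624.2  74.9  91.1]
TR [655.5 -21.3  91.1]
BR [538.4 -62.6  32.7]
BL [503.5  34.2  32.7]
stud [602.   13.4  85.9]
hole [622.9  22.2  82.6]
bTL [549.4 303.9  32. ]
bTR [560.3 244.7  32. ]
bBR [500.8 233.3  32. ]
bBL [490.5 294.2  32. ]
h1 [526.3 281.1  72. ]
h2 [522.7 251.8  72. ]
```

>>> {"method": "drive_tool", "body": {
  "series": [
    [0,2.7,-2.9,0,0],
    [0,2.7,-2.9,0,0],
    [0,2.7,-2.9,0,0],
    [0,2.7,-2.9,0,0],
    [0,2.7,-2.9,0,0],
    [0,2.7,-2.9,0,0],
    [0,2.7,-2.9,0,0],
    [0,2.7,-2.9,0,0],
    [0,2.7,-2.9,0,0],
    [0,2.7,-2.9,0,0],
    [0,2.7,-2.9,0,0],
    [0,2.7,-2.9,0,0],
    [0,0,0,0,0]
  ],
  "grip_force": 30
}}

```text
clock: 1.38
tool_pos: [569.6, 246.2, 292.4]
tool_rot: [0.609, 3.077, -0.007]
wrist_force: [0.0, -1.4, 0.2]
opening: 1.0
```

Run:
```python
from h import *
c=capture("wrist");cv2.imwrite("pics/w1.png",c["frame"]);print(c["position"],arm.state()["tool_pos"])
```

```text
[499.42916613 275.44936136 384.54499868] [567.08418458 250.2359307  292.22197394]
```

View pics/w1.png

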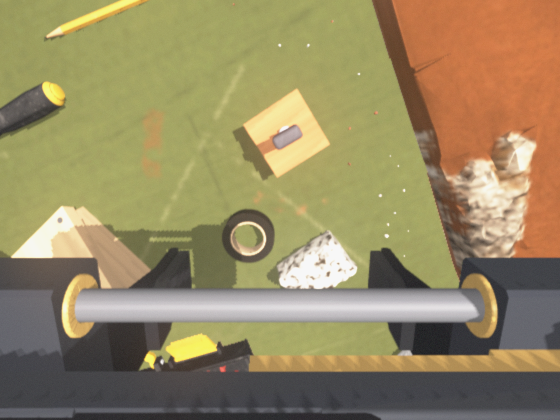

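Run:
```python
from h import *
c=capture("wrist");crop(c,(235,80,335,185),6,"pics/w1c.png")
for n,p in(("block",(525,269,32)),("pinTop",(525,268,72)),("stud",(602,13.4,85.9))):print(n,proj(c,p))
```

```text
block [281.60038517 140.40791418]
pinTop [280.68370962 144.865629  ]
stud [ 62.19570225 325.61286929]
```

View pics/w1c.png

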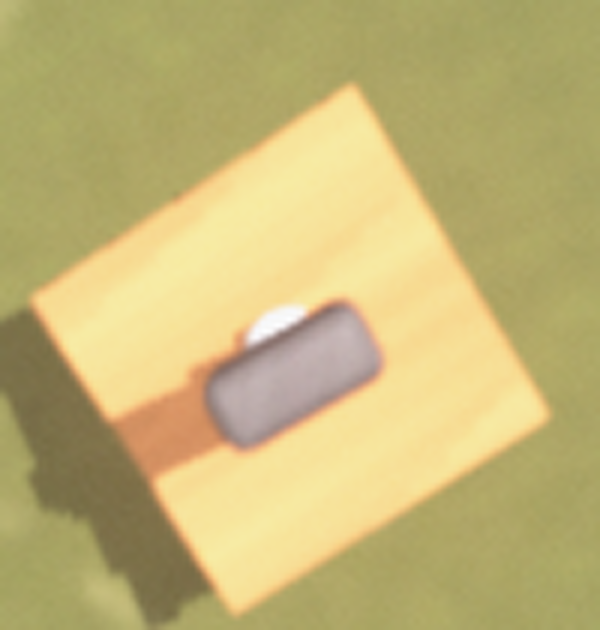

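>>> {"method": "drive_tool", "body": {
  "series": [
    [0,0.1,-3.8,0,0],
    [0,0.1,-3.8,0,0],
    [0,0.1,-3.8,0,0],
    [0,0.1,-3.8,0,0],
    [0,0.1,-3.8,0,0],
    [0,0.1,-3.8,0,0],
    [0,0.1,-3.8,0,0],
    [0,0.1,-3.8,0,0],
    [0,0.1,-3.8,0,0],
    [0,0.1,-3.8,0,0],
    [0,0.1,-3.8,0,-0.05],
    [0,0.1,-3.8,0,-0.05],
    [0,0.1,-3.3,0,0],
    [0,0,0,0,0],
    [0,0,0,0,0]
  ]
}}

```text
clock: 2.73
tool_pos: [576.5, -233.6, 292.1]
tool_rot: [-0.747, -3.051, -0.0]
wrist_force: [-0.3, 0.6, 1.1]
opening: 1.001
```

Run:
```python
from h import *
c=capture("wrist");cv2.imwrite("pics/w2.png",c["frame"]);print(arm.state()["tool_pos"],arm.state()["tool_rot"])
print(proj(c,(602.9,-246.2,5)))
```

```text
[ 577.17592475 -231.32802433  291.97870011] [-7.41505941e-01 -3.05232862e+00 -2.25917881e-03]
[280.58309084 209.26229139]
```

View pics/w2.png

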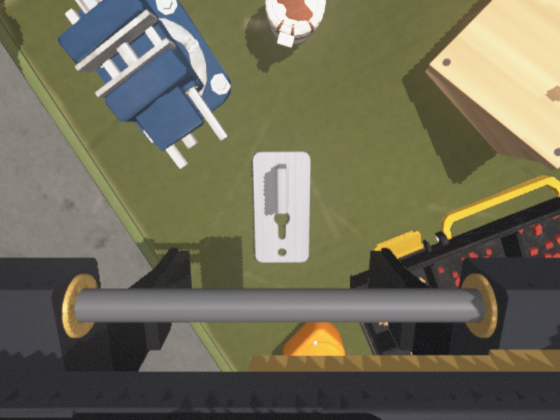

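Run:
```python
from h import *
c=capture("wrist");f=c["frame"];hsv=cv2.cvtColor(f,cv2.COLOR_BGR2HSV)
m=((f.min(2)>140)&(hsv[...,1]<40)).astype(np.uint8)
n,l,s,ce=cv2.connectedComponentsWithStats(m);k=l[170,265];print(s[k])
ct=max(cv2.findContours((l==k).astype(np.uint8),0,1)[0],key=cv2.contourArea)[:,0].astype(float)
w=np.array([onz(c,u,5)[:2] for u in ct],np.float32);print(cv2.minAreaRect(w))
print("eye",onz(c,(282,252.5),5))
s=arm.state();print(s["tool_pos"],R.from_rotvec(s["tool_rot"]).as_matrix().round(3))
crop(c,(245,145,320,270),5,"pics/w2c.png")
```

```text
[ 250  152   58  111 5434]
((602.681396484375, -245.4593963623047), (60.543418884277344, 124.09620666503906), 62.76670455932617)
eye [ 649.26072462 -265.13808853    5.        ]
[ 577.51050657 -230.13701003  291.96536973] [[-0.889  0.457 -0.   ]
 [ 0.457  0.889  0.002]
 [ 0.001  0.002 -1.   ]]
```

View pics/w2c.png

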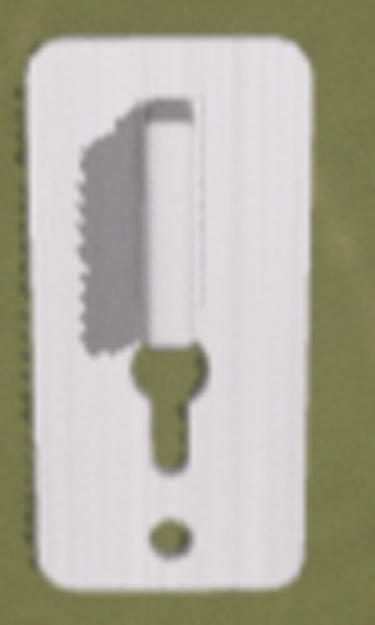

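>>> {"method": "drive_tool", "body": {
  "series": [
    [0,0.4,-0.3,-4,0],
    [0,0.4,-0.3,-4,0],
    [0,0,0,-4,0],
    [0,0,0,-4,0],
    [0,0,0,0,0],
    [0,0,0,0,0],
    [0,0,0,0,0],
    [0,0,0,0,0]
  ]
}}

```text
clock: 3.5
tool_pos: [587.0, -238.8, 135.8]
tool_rot: [0.74, 3.047, 0.0]
wrist_force: [0.4, -0.8, 0.7]
opening: 0.994
```

Run:
```python
from h import *
c=capture("wrist");cv2.imwrite("pics/w3.png",c["frame"]);s=arm.state();print(s["tool_pos"],s["dq"].round(3),R.from_rotvec(s["tool_rot"]).as_matrix()[:,1])
```

```text
[ 586.8123957  -239.06197951  135.77646524] [ 0.005  0.002  0.001  0.008 -0.001 -0.003  0.001] [0.4590561  0.88840596 0.00152796]
```

View pics/w3.png

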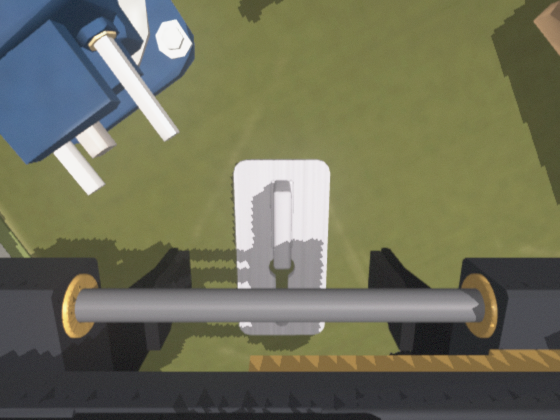

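Run:
```python
from h import *
c=capture("top");cv2.imwrite("pics/t3.png",c["frame"]);w=capture("wrist")
p=np.array([586.8,-238,81.]);ty=np.array([.458,.889,0]);tx=np.array([-.889,.458,0])
for z in (20,50,80):
  for u in((448,217),(427,220),(443,230)):
    q=onz(c,u,z)-p;print(z,u,(q@tx).round(),(q@ty).round())
print("w rod tip",[ [ ((onz(w,u,z)-p)@tx).round(),((onz(w,u,z)-p)@ty).round()] for u in((175,132),(100,190)) for z in(20,50,80)])
```

```text
20 (448, 217) 27.0 -106.0
20 (427, 220) 52.0 -64.0
20 (443, 230) 60.0 -105.0
50 (448, 217) 37.0 -97.0
50 (427, 220) 61.0 -56.0
50 (443, 230) 69.0 -95.0
80 (448, 217) 48.0 -87.0
80 (427, 220) 71.0 -48.0
80 (443, 230) 78.0 -86.0
w rod tip [[np.float64(63.0), np.float64(-60.0)], [np.float64(64.0), np.float64(-51.0)], [np.float64(66.0), np.float64(-43.0)], [np.float64(29.0), np.float64(-106.0)], [np.float64(36.0), np.float64(-91.0)], [np.float64(43.0), np.float64(-76.0)]]
```

View pics/t3.png

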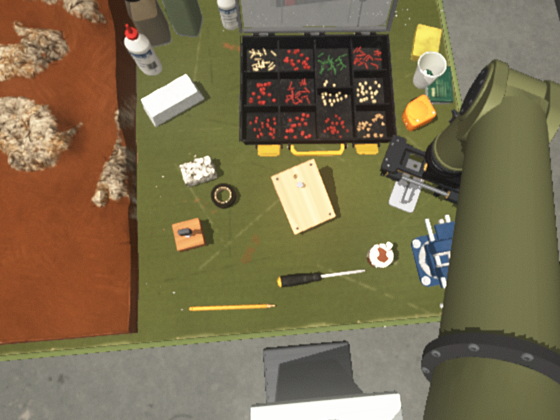

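>>> {"method": "drive_tool", "body": {
  "series": [
    [0,0,0.1,-3,0],
    [0,0,0,-2.5,0],
    [0,0,0,0,0],
    [1,0,0,0,0],
    [1,0,0,0,0],
    [1,0,0,0,0],
    [1,0,0,0,0],
    [1,0,0,0,0],
    [1,0,0,0,0],
    [1,0,0,0,0],
    [1,0,0,0,0],
    [1,0,0,0,0]
  ],
  "grip_force": 35
}}

```text
clock: 4.65
tool_pos: [584.8, -237.8, 77.3]
tool_rot: [-0.743, -3.052, -0.0]
wrist_force: [0.3, 0.4, 0.5]
opening: 0.404
```

>>> {"method": "drive_tool", "body": {
  "series": [
    [0.4,0,0,0.4,0],
    [0.4,0,0,0,0],
    [0.4,0,0,0,0],
    [0.4,0,0,0,0]
  ]
}}

```text
clock: 4.98
tool_pos: [584.9, -237.9, 81.4]
tool_rot: [0.743, 3.052, 0.0]
wrist_force: [0.3, 0.0, -0.2]
opening: 0.579
```

>>> {"method": "drive_tool", "body": {
  "series": [
    [1,0,0,0,0],
    [1,0,0,0,0],
    [1,0,0,0,0],
    [1,0,0,0,0],
    [1,0,0,0,0],
    [1,0,0,0,0],
    [1,0,0,0,0],
    [1,0,0,0,0],
    [1,0,0,0,0],
    [1,0,0,0,0],
    [1,0,0,0,0],
    [1,0,0,0,0]
  ],
  "grip_force": 35
}}

```text
clock: 5.98
tool_pos: [584.9, -237.6, 81.3]
tool_rot: [0.743, 3.052, 0.001]
wrist_force: [-0.9, 1.2, -0.0]
opening: 0.111
```

>>> {"method": "drive_tool", "body": {
  "series": [
    [1,0,0,2,0],
    [1,0,0,3,0],
    [1,0,0,3.5,0],
    [1,0,0,3.5,0],
    [1,-1,3.1,0,0.115],
    [1,-1,3.1,0,0.115],
    [1,-1,3.1,0,0.115],
    [1,-1,3.1,0,0.115],
    [1,-1,3.2,0,0.115],
    [1,-1,3.2,0,0.115],
    [1,-1,3.2,0,0.115],
    [1,0,0,0,0],
    [1,0,0,0,0],
    [1,0,0,0,0],
    [1,0,0,0,0]
  ]
}}

```text
clock: 7.23
tool_pos: [514.8, -19.5, 201.1]
tool_rot: [0.507, -3.1, 0.001]
wrist_force: [-0.4, -0.9, -2.1]
opening: 0.11
```

Run:
```python
from h import *
for n in("scene","wrist","top"):
    c=capture(n);cv2.imwrite(f"pics/{n}4.png",c["frame"])
s=arm.state();print(s["tool_pos"],np.degrees(np.arctan2(*R.from_rotvec(s["tool_rot"]).as_matrix()[[1,0],1])),s["joints"].round(2))
```

```text
[514.92682275 -19.1981258  201.14834536] 108.59715602175733 [-0.31  0.1   0.31  1.91 -0.03  1.14  1.91]
```

View pics/scene4.png

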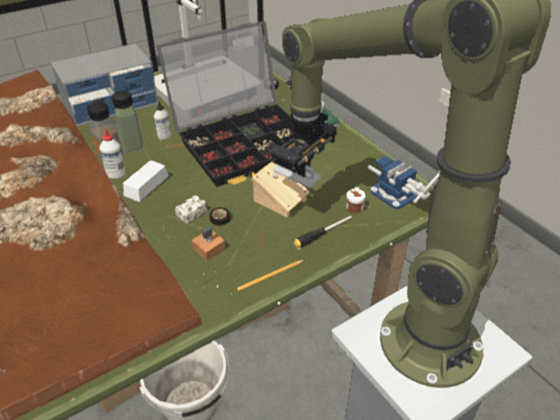

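View pics/wrist4.png

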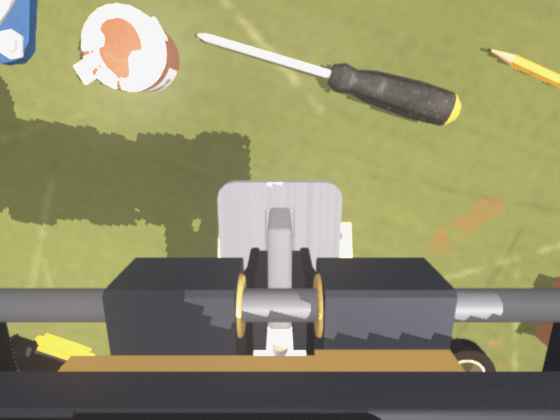

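View pics/top4.png

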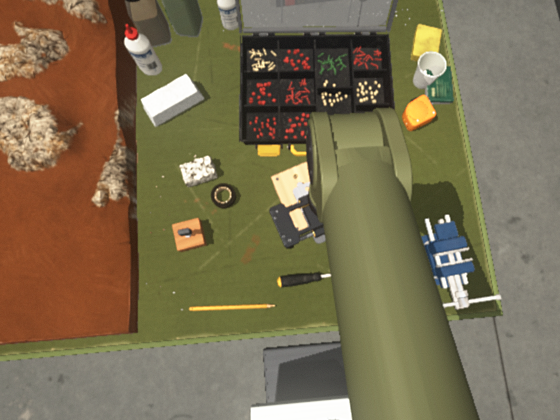

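>>> {"method": "drive_tool", "body": {
  "series": [
    [1,-0.3,0.2,-2.5,0],
    [1,0,0,-2.5,0],
    [1,0,0,-0.5,0],
    [1,0,0,-0.5,0],
    [1,0,0,-0.5,0],
    [1,0,0,-0.5,0],
    [1,0,0,0,0]
  ]
}}

```text
clock: 7.97
tool_pos: [510.4, -17.0, 131.1]
tool_rot: [0.509, -3.096, 0.0]
wrist_force: [-3.9, -1.1, 0.4]
opening: 0.109
```

Run:
```python
from h import *
c=capture("scene");crop(c,(220,90,360,230),4,"pics/s5.png")
print(arm.state()["tool_pos"])
```

```text
[510.99140309 -16.91319708 131.50069504]
```

View pics/s5.png

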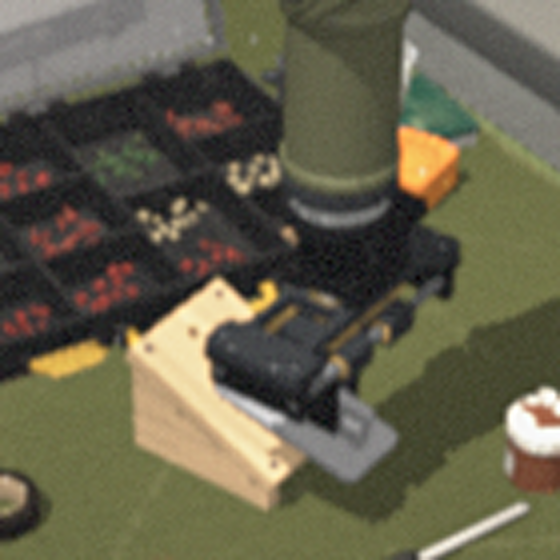

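>>> {"method": "drive_tool", "body": {
  "series": [
    [1,0,0,-0.5,0],
    [1,0,0,-0.5,0],
    [1,0,0,-0.4,0],
    [1,0,0,-0.4,0],
    [1,0,0,0,0],
    [1,0,0,0,0]
  ]
}}

```text
clock: 8.52
tool_pos: [512.5, -16.1, 113.5]
tool_rot: [-0.511, 3.098, -0.001]
wrist_force: [-1.0, -1.2, 0.5]
opening: 0.112
```

>>> {"method": "drive_tool", "body": {
  "series": [
    [1,0,0,-0.2,0],
    [1,0,0,-0.2,0],
    [1,0,0,0,0],
    [1,0,0,0,0]
  ]
}}

```text
clock: 8.85
tool_pos: [512.7, -15.9, 111.6]
tool_rot: [-0.511, 3.098, 0.001]
wrist_force: [-5.8, -2.2, 15.6]
opening: 0.111
```

Run:
```python
from h import *
c=capture("scene");crop(c,(220,90,360,230),4,"pics/s6.png")
print(arm.state()["tool_pos"])
```

```text
[512.69420395 -15.97883631 111.58946835]
```

View pics/s6.png

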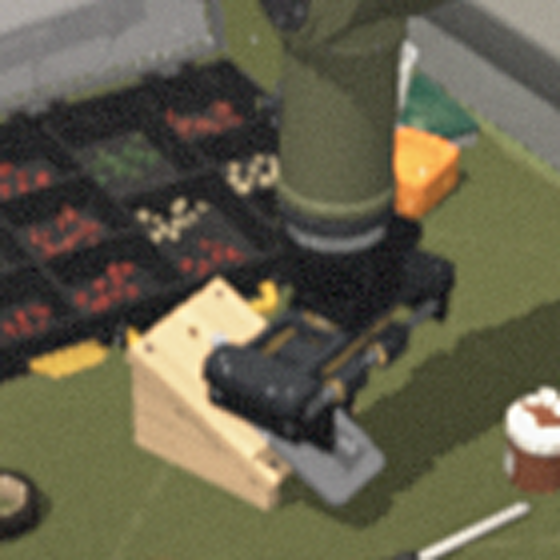

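>>> {"method": "drive_tool", "body": {
  "series": [
    [1,0.04,-0.11,0.2,0],
    [1,0.17,0.06,0.085,0],
    [1,0.17,0.06,0.085,0],
    [1,0.17,0.06,0.085,0],
    [1,0,0,0,0],
    [1,0,0,0,0]
  ]
}}

```text
clock: 9.4
tool_pos: [516.4, -15.2, 113.3]
tool_rot: [0.511, -3.097, -0.0]
wrist_force: [-5.4, -1.1, 2.2]
opening: 0.108
```

>>> {"method": "drive_tool", "body": {
  "series": [
    [1,0.17,0.06,0.085,0],
    [1,0,0,0,0],
    [1,0,0,0,0]
  ]
}}

```text
clock: 9.65
tool_pos: [518.0, -14.7, 114.1]
tool_rot: [0.511, -3.097, -0.0]
wrist_force: [-4.4, -1.2, 2.3]
opening: 0.111
```

Run:
```python
from h import *
c=capture("scene");crop(c,(240,120,340,220),6,"pics/s7.png")
c=capture("top");crop(c,(260,140,360,240),6,"pics/t7.png")
print(arm.state()["tool_pos"],arm.state()["wrist_force"])
```

```text
[518.00055958 -14.64189627 114.1198493 ] [-5.56363492 -1.30008091  1.91420844]
```

View pics/s7.png

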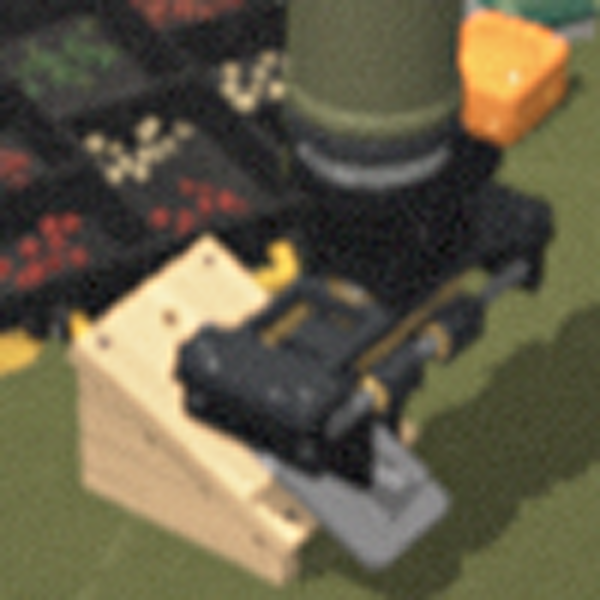

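View pics/t7.png

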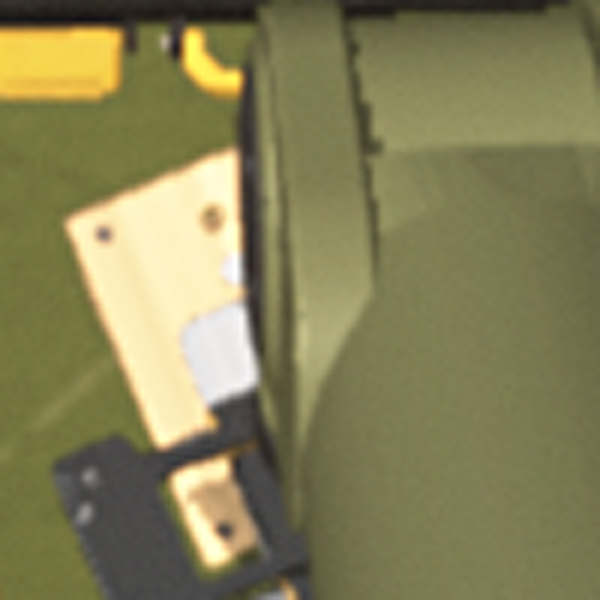

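```bash
cat >> h.py <<'E'
YAW=np.radians(19.0);O=np.array([606.8,15.2,75.])
U=np.array([np.cos(YAW),np.sin(YAW),0]);L=np.array([-np.sin(YAW),np.cos(YAW),0]);K=np.array([0,0,1.])
s25,c25=np.sin(np.radians(25)),np.cos(np.radians(25))
BX=U*c25+K*s25;BY=L;BZ=-U*s25+K*c25
def tob(p): p=np.asarray(p)-O; return np.array([p@BX,p@BY,p@BZ])
def fromb(b): return O+b[0]*BX+b[1]*BY+b[2]*BZ
def grip(): # grasp point in board frame
    return tob(arm.state()["tool_pos"]-np.array([0,0,51.]))
def bpt(c,uv,h): return tob(onplane(c,uv,fromb([0,0,h]),BZ))
E
python3 - <<'E'
from h import *
c=capture("top")
def px(u,k=6,o=(260,140)): return (o[0]+(u[0]+.5)/k-.5,o[1]+(u[1]+.5)/k-.5)
print("grip",grip())
for n,u,h in(("up",(200,323),5),("up",(240,305),5),("left",(184,348),5),("left",(208,400),5),("hole",(212,217),0),("TL",(66,220),0),("side",(158,448),0),("screwTL",(105,233),0)):print(n,bpt(c,px(u),h).round(1))
E
```

```text
grip [-89.94982108   0.68132752  28.80432382]
up [-14.1  20.4   5. ]
up [-13.9   4.4   5. ]
left [-20.3  29.2   5. ]
left [-41.6  28.1   5. ]
hole [18.9  1.5  0. ]
TL [38.5 50.8  0. ]
side [-51.9  51.2   0. ]
screwTL [28.7 39.6  0. ]
```

>>> {"method": "drive_tool", "body": {
  "series": [
    [1,0.17,0.06,0.085,0],
    [1,0.17,0.06,0.085,0],
    [1,0,0,0,0],
    [1,0,0,0,0]
  ]
}}

```text
clock: 10.13
tool_pos: [521.6, -13.4, 115.9]
tool_rot: [0.511, -3.097, -0.0]
wrist_force: [-4.3, -1.7, 2.2]
opening: 0.109
```

>>> {"method": "drive_tool", "body": {
  "series": [
    [1,0.17,0.06,0.085,0],
    [1,0,0,0,0],
    [1,0,0,0,0]
  ]
}}

```text
clock: 10.38
tool_pos: [523.3, -12.8, 116.8]
tool_rot: [0.511, -3.097, -0.0]
wrist_force: [-5.6, -1.9, 1.7]
opening: 0.113
```

>>> {"method": "drive_tool", "body": {
  "series": [
    [1,0.17,0.06,0.085,0],
    [1,0,0,0,0],
    [1,0,0,0,0]
  ]
}}

```text
clock: 10.63
tool_pos: [525.2, -12.2, 117.7]
tool_rot: [0.512, -3.098, -0.0]
wrist_force: [-5.5, -1.7, 0.8]
opening: 0.11
```

>>> {"method": "drive_tool", "body": {
  "series": [
    [1,0.17,0.06,0.085,0],
    [1,0,0,0,0],
    [1,0,0,0,0]
  ]
}}

```text
clock: 10.88
tool_pos: [525.9, -11.9, 118.1]
tool_rot: [0.511, -3.096, -0.0]
wrist_force: [-6.5, -3.0, 1.3]
opening: 0.111
```

>>> {"method": "drive_tool", "body": {
  "series": [
    [1,0.17,0.06,0.085,0],
    [1,0,0,0,0],
    [1,0,0,0,0]
  ]
}}

```text
clock: 11.13
tool_pos: [526.2, -11.8, 118.2]
tool_rot: [0.51, -3.092, -0.0]
wrist_force: [-9.0, -3.2, 1.5]
opening: 0.114
```

Run:
```python
from h import *
c=capture("top");crop(c,(260,140,360,240),6,"pics/t8.png")
c=capture("scene");crop(c,(240,120,340,220),6,"pics/s8.png")
print(grip(),arm.state()["wrist_force"])
```

```text
[-80.32346558   0.69277833  28.85755338] [-8.93246524 -3.38459633  2.03609951]
```

View pics/t8.png

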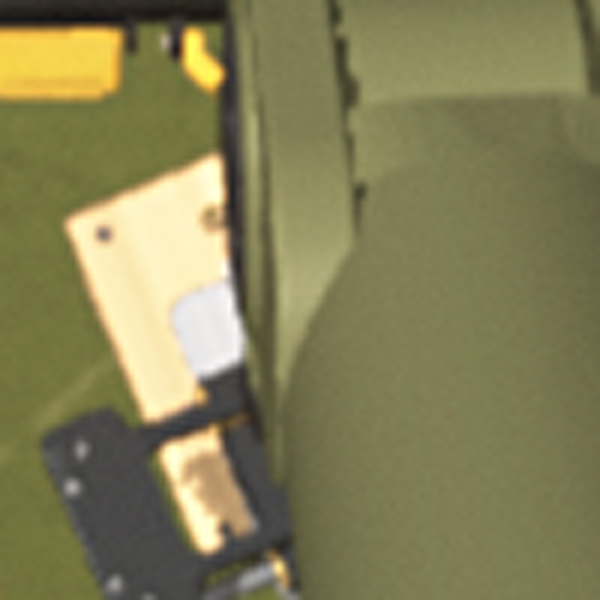

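View pics/s8.png

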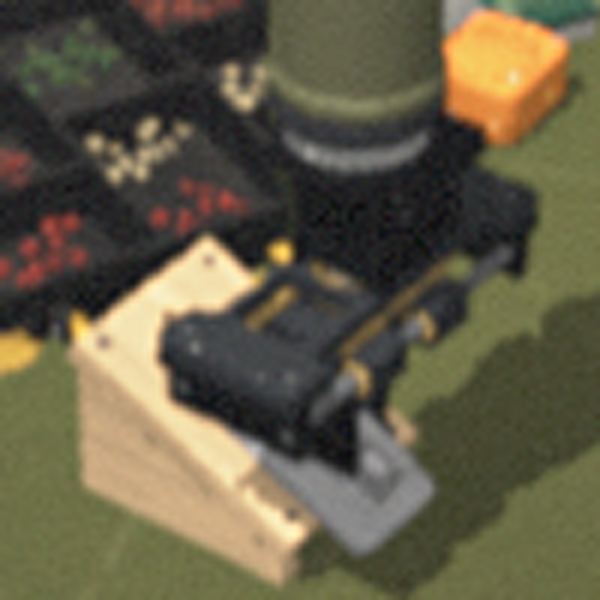

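Run:
```python
from h import *
c=capture("top")
def px(u,k=6,o=(260,140)): return (o[0]+(u[0]+.5)/k-.5,o[1]+(u[1]+.5)/k-.5)
f=c["frame"];g=cv2.cvtColor(f,cv2.COLOR_BGR2HSV)
m=((g[...,1]<38)&(f.min(2)>140)).astype(np.uint8);n,l,s,ce=cv2.connectedComponentsWithStats(m)
k=l[140+330//6,260+210//6];print(s[k])
ct=max(cv2.findContours((l==k).astype(np.uint8),0,1)[0],key=cv2.contourArea)[:,0]
b=np.array([bpt(c,u,5) for u in ct.astype(float)]);print(np.c_[ct,b[:,:2].round(1)])
print(bpt(c,px((150,422)),0),bpt(c,px((110,325)),0))
print("jaw yaw",np.degrees(np.arctan2(*R.from_rotvec(arm.state()["tool_rot"]).as_matrix()[[1,0],1])))
tgt=fromb([-25.3,0,grip()[2]+17])+[0,0,51];print(tgt, fromb([-80.3,0,grip()[2]+17])+[0,0,51],arm.state()["tool_pos"])
```

```text
[289 184  12  19 149]
[[297.  184.    1.4   4.6]
 [297.  185.   -0.7   5.4]
 [297.  186.   -2.7   6.2]
 [296.  187.   -3.8   9. ]
 [295.  187.   -3.   11. ]
 [294.  188.   -4.1  13.8]
 [293.  188.   -3.3  15.9]
 [292.  189.   -4.4  18.7]
 [291.  189.   -3.5  20.7]
 [290.  190.   -4.7  23.5]
 [289.  190.   -3.8  25.5]
 [289.  191.   -5.8  26.4]
 [289.  192.   -7.9  27.2]
 [289.  193.   -9.9  28. ]
 [289.  194.  -11.9  28.8]
 [289.  195.  -13.9  29.6]
 [290.  196.  -16.8  28.4]
 [290.  197.  -18.9  29.2]
 [290.  198.  -20.9  30. ]
 [291.  199.  -23.8  28.8]
 [291.  200.  -25.9  29.6]
 [292.  201.  -28.8  28.4]
 [292.  202.  -30.8  29.2]
 [293.  202.  -31.7  27.2]
 [294.  202.  -32.6  25.2]
 [295.  202.  -33.5  23.1]
 [296.  201.  -32.3  20.3]
 [297.  201.  -33.2  18.2]
 [298.  200.  -32.   15.4]
 [299.  200.  -32.9  13.3]
 [300.  199.  -31.8  10.5]
 [300.  198.  -29.7   9.7]
 [300.  197.  -27.7   8.9]
 [300.  196.  -25.6   8.1]
 [300.  195.  -23.6   7.3]
 [299.  194.  -20.7   8.5]
 [299.  193.  -18.6   7.7]
 [299.  192.  -16.6   6.9]
 [298.  191.  -13.7   8.1]
 [298.  190.  -11.6   7.3]
 [298.  189.   -9.6   6.5]
 [298.  188.   -7.6   5.7]
 [298.  187.   -5.6   4.9]
 [297.  186.   -2.7   6.2]
 [298.  185.   -1.5   3.3]]
[-4.16880177e+01  5.02885456e+01  1.42056029e-13] [-2.78495362e+00  5.04000623e+01  5.21869616e-14]
jaw yaw 108.71693680929376
[566.79417455   1.4248896  156.87130731] [519.66297792 -14.80368284 133.62730292] [526.18972637 -11.8284868  118.19921751]
```

>>> {"method": "drive_tool", "body": {
  "series": [
    [1,-0.7,-0.25,-0.3,0],
    [1,-0.1,-0.05,0.2,0],
    [1,-0.4,-0.15,0.7,0],
    [1,-0.3,-0.1,0.7,0],
    [1,1.8,0.6,0.9,0],
    [1,1.8,0.6,0.9,0],
    [1,1.8,0.6,0.9,0],
    [1,0,0,0,0],
    [1,0,0,0,0],
    [1,0,0,0,0]
  ]
}}

```text
clock: 12.12
tool_pos: [567.7, 1.4, 159.9]
tool_rot: [0.512, -3.099, 0.0]
wrist_force: [0.0, -0.0, -3.2]
opening: 0.114
```

Run:
```python
from h import *
c=capture("top");crop(c,(260,120,380,240),5,"pics/t9.png")
c=capture("scene");crop(c,(240,100,340,200),6,"pics/s9.png")
print(arm.state()["tool_pos"],grip(),arm.state()["wrist_force"])
```

```text
[567.23488779   1.1733261  159.46374142] [-23.90095681  -0.38134016  48.06835257] [-0.40918032  0.78733325 -1.74807995]
```

View pics/t9.png

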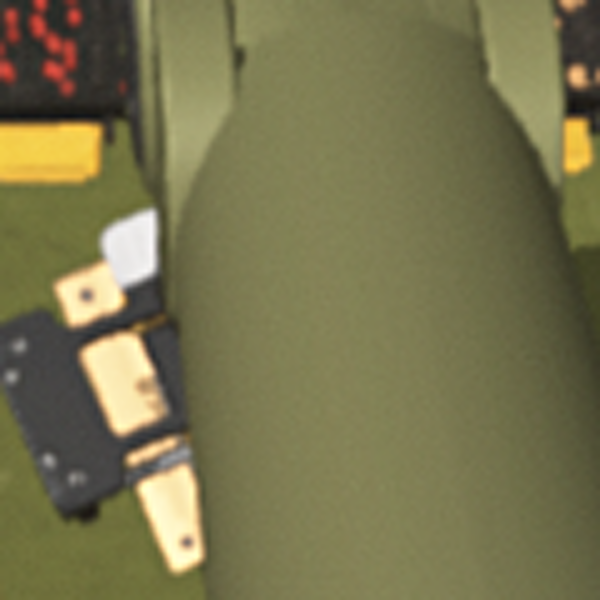

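View pics/s9.png

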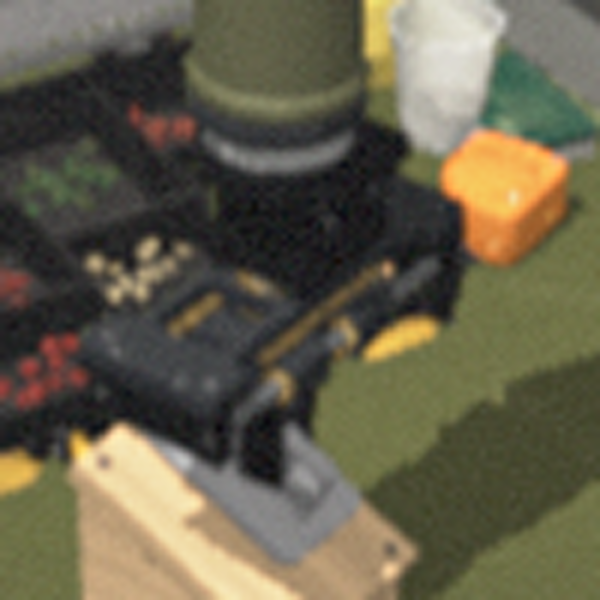

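>>> {"method": "drive_tool", "body": {
  "series": [
    [1,-0.15,0.04,-0.06,0],
    [1,0.2,0.07,-0.45,0],
    [1,0.2,0.07,-0.45,0],
    [1,0,0,0,0],
    [1,0,0,0,0]
  ]
}}

```text
clock: 12.63
tool_pos: [570.4, 3.4, 149.5]
tool_rot: [0.512, -3.098, -0.0]
wrist_force: [-1.2, 0.2, -2.2]
opening: 0.112
```

Run:
```python
from h import *
print(grip(),arm.state()["wrist_force"])
```

```text
[-24.77675488   0.74261008  37.45404715] [-1.21528232  0.16046377 -2.21330411]
```

>>> {"method": "drive_tool", "body": {
  "series": [
    [1,0.15,0.05,-0.36,0],
    [1,0,0,0,0],
    [1,0.15,0.05,-0.36,0],
    [1,0,0,0,0],
    [1,0,0,0,0]
  ]
}}

```text
clock: 13.05
tool_pos: [573.6, 4.4, 142.7]
tool_rot: [0.512, -3.099, -0.0]
wrist_force: [0.9, -0.4, -2.6]
opening: 0.11
```

Run:
```python
from h import *
print(grip(),arm.state()["wrist_force"])
```

```text
[-24.58441709   0.594025    29.87491114] [ 0.88499722 -0.41711342 -2.62640685]
```

>>> {"method": "drive_tool", "body": {
  "series": [
    [1,0.05,0,-0.11,0],
    [1,0,0,0,0],
    [1,-0.35,-0.12,-0.17,0],
    [1,-0.35,-0.12,-0.17,0],
    [1,0,0,0,0],
    [1,0,0,0,0]
  ]
}}

```text
clock: 13.55
tool_pos: [566.5, 1.6, 138.3]
tool_rot: [0.511, -3.099, -0.0]
wrist_force: [-1.4, -0.2, -1.5]
opening: 0.111
```

Run:
```python
from h import *
print(grip(),arm.state()["wrist_force"])
```

```text
[-33.34155748   0.24504432  29.09161573] [-1.41046677 -0.19027818 -1.4594274 ]
```

>>> {"method": "drive_tool", "body": {
  "series": [
    [1,-0.35,-0.12,-0.17,0],
    [1,-0.35,-0.12,-0.17,0],
    [1,-0.26,-0.09,-0.13,0],
    [1,0,0,0,0],
    [1,0,0,0,0]
  ]
}}

```text
clock: 13.97
tool_pos: [557.0, -1.6, 133.6]
tool_rot: [0.511, -3.099, -0.0]
wrist_force: [-1.3, -0.5, -1.1]
opening: 0.112
```

>>> {"method": "drive_tool", "body": {
  "series": [
    [1,-0.17,-0.06,-0.1,0],
    [1,0,0,0,0],
    [1,0,0,0,0]
  ]
}}

```text
clock: 14.22
tool_pos: [556.1, -1.9, 133.0]
tool_rot: [-0.512, 3.099, 0.0]
wrist_force: [-1.7, -0.9, -0.8]
opening: 0.111
```

>>> {"method": "drive_tool", "body": {
  "series": [
    [1,-0.17,-0.06,-0.1,0],
    [1,0,0,0,0],
    [1,0,0,0,0]
  ]
}}

```text
clock: 14.47
tool_pos: [554.5, -2.5, 132.1]
tool_rot: [-0.512, 3.099, 0.0]
wrist_force: [-1.1, -1.4, 2.1]
opening: 0.113
```

Run:
```python
from h import *
print(grip(),arm.state()["wrist_force"])
```

```text
[-47.47945601   0.28303378  28.90889619] [-1.11190064 -1.35610524  2.14098745]
```

Near the expected stop (-47.3). One or two more nudges to confirm.

>>> {"method": "drive_tool", "body": {
  "series": [
    [1,-0.17,-0.06,-0.08,0],
    [1,0,0,0,0],
    [1,0,0,0,0]
  ]
}}

```text
clock: 14.72
tool_pos: [553.8, -2.7, 131.9]
tool_rot: [-0.512, 3.096, 0.0]
wrist_force: [2.4, 1.3, 4.0]
opening: 0.108
```

>>> {"method": "drive_tool", "body": {
  "series": [
    [1,-0.17,-0.06,-0.08,0],
    [1,0,0,0,0],
    [1,0,0,0,0]
  ]
}}

```text
clock: 14.97
tool_pos: [553.3, -2.8, 131.8]
tool_rot: [-0.512, 3.093, 0.0]
wrist_force: [5.8, 2.1, 4.6]
opening: 0.111
```

Run:
```python
from h import *
print(grip(),arm.state()["wrist_force"])
```

```text
[-48.67390609   0.39796072  29.1178734 ] [5.81446081 2.1442051  4.61439334]
```

>>> {"method": "drive_tool", "body": {
  "series": [
    [1,0.1,0.03,0,0],
    [0.5,0,0,0,0],
    [0.5,0,0,0,0],
    [0.5,0,0,0,0],
    [0.5,0,0,0,0],
    [0.5,0,0,0.5,0],
    [0.4,0,0,2,0],
    [0.4,0,0,4,0],
    [0.4,0,2,3.5,0],
    [0.4,0,4,0,0],
    [0.4,0,4,0,0],
    [0.4,0,4,0,0]
  ]
}}

```text
clock: 15.97
tool_pos: [551.9, 137.6, 231.6]
tool_rot: [-0.508, 3.098, 0.001]
wrist_force: [0.5, 0.2, -0.3]
opening: 0.599
```

Run:
```python
from h import *
c=capture("top");cv2.imwrite("pics/t10f.png",c["frame"]);crop(c,(260,140,350,240),6,"pics/t10.png")
c=capture("scene");crop(c,(240,140,330,220),7,"pics/s10.png")
s=arm.state();print(s["tool_pos"],grip(),s["wrist_force"],s["opening"])
```

```text
[550.28426204 145.63190524 230.34546169] [ 34.15410246 141.72551377  99.20615884] [-0.1055057   0.56032466 -0.43642281] 0.5998271246162656
```

View pics/t10.png

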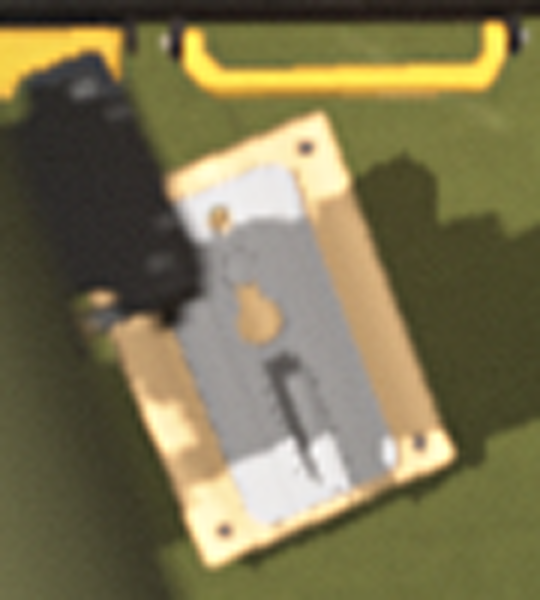

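View pics/s10.png

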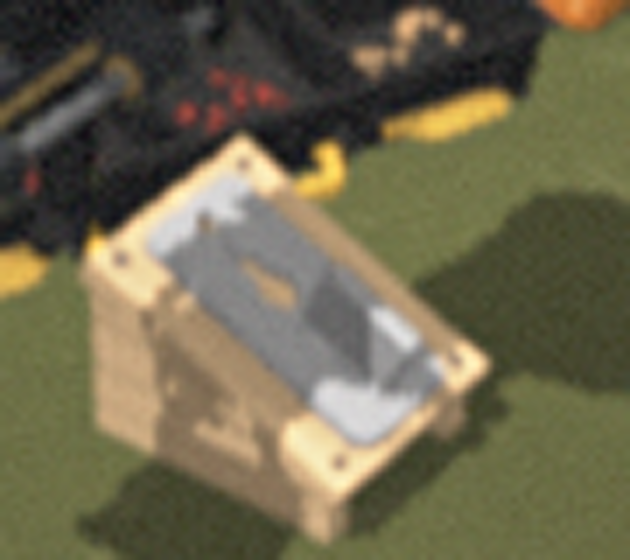

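>>> {"method": "drive_tool", "body": {
  "series": [
    [0.4,-0.2,1.2,0,-0.12],
    [0.4,-0.2,1.2,0,-0.12],
    [0.4,-0.2,1.2,0,-0.12],
    [0.4,-0.2,1.2,0,-0.12],
    [0.4,-0.2,1.2,0,-0.12],
    [0.4,-0.2,1.2,0,-0.12],
    [0.4,-0.2,1.2,0,-0.12],
    [0.4,-0.2,1.2,0,-0.12],
    [0.4,-0.2,1.2,0,-0.12],
    [0.4,-0.2,1,0,-0.12],
    [0.4,-0.2,0,0,-0.12],
    [0.4,0,0,0,-0.12],
    [0.4,0,0,0,-0.12],
    [0.4,0,0,0,-0.12],
    [0.4,0,0,0,-0.12],
    [0.4,0,0,0,-0.12],
    [0.4,0,0,0,-0.1],
    [0.4,0,0,0,0],
    [0.4,0,0,0,0]
  ]
}}

```text
clock: 17.65
tool_pos: [529.6, 254.3, 230.1]
tool_rot: [2.35, 2.085, -0.001]
wrist_force: [-0.4, 0.1, 0.2]
opening: 0.599
```

Run:
```python
from h import *
c=capture("wrist");cv2.imwrite("pics/w11.png",c["frame"])
c=capture("top");crop(c,(260,140,350,240),6,"pics/t11.png")
s=arm.state();print(s["tool_pos"],s["joints"].round(2),np.degrees(np.arctan2(*R.from_rotvec(s["tool_rot"]).as_matrix()[[1,0],1])))
```

```text
[529.72436015 254.40245114 230.19327879] [-0.78  0.23  0.34  1.71 -0.08  1.22 -0.55] -6.855442654075182
```

View pics/w11.png

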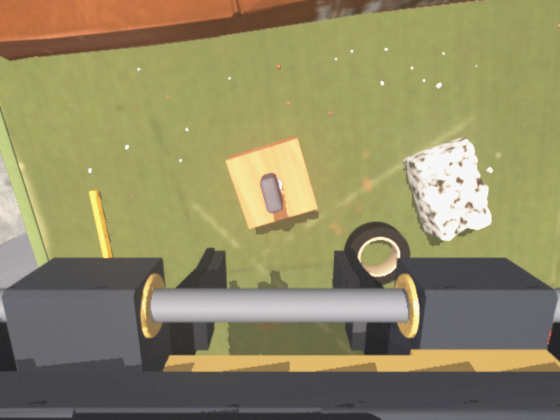

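View pics/t11.png

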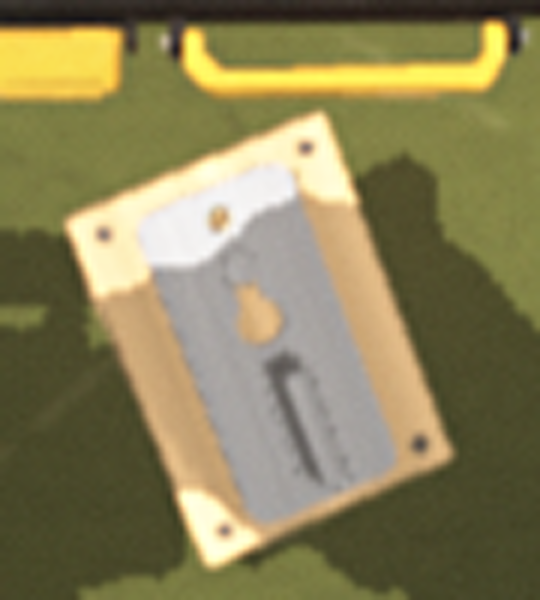

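Run:
```python
from h import *
w=capture("wrist");f=w["frame"]
m=((f.max(2)<125)&(f.max(2).astype(int)-f.min(2)<40)).astype(np.uint8)
n,l,s,ce=cv2.connectedComponentsWithStats(m);k=l[192,270];print(s[k],ce[k])
ct=max(cv2.findContours((l==k).astype(np.uint8),0,1)[0],key=cv2.contourArea)[:,0].astype(float)
W=np.array([onz(w,u,72)[:2] for u in ct],np.float32);print(cv2.minAreaRect(W))
crop(w,(220,130,325,235),6,"pics/w11c.png")
t=capture("top")
def px(u,k=6,o=(260,140)): return (o[0]+(u[0]+.5)/k-.5,o[1]+(u[1]+.5)/k-.5)
print("eye",bpt(t,px((219,216)),3),"stud",bpt(t,px((237,266)),12))
```

```text
[     0      0    560    372 167171] [282.25963833 155.8833769 ]
((537.56689453125, 257.11273193359375), (272.4281311035156, 444.5758972167969), 83.09723663330078)
eye [18.7149085  -0.57504293  3.        ] stud [ 1.07705355  1.30797155 12.        ]
```

View pics/w11c.png

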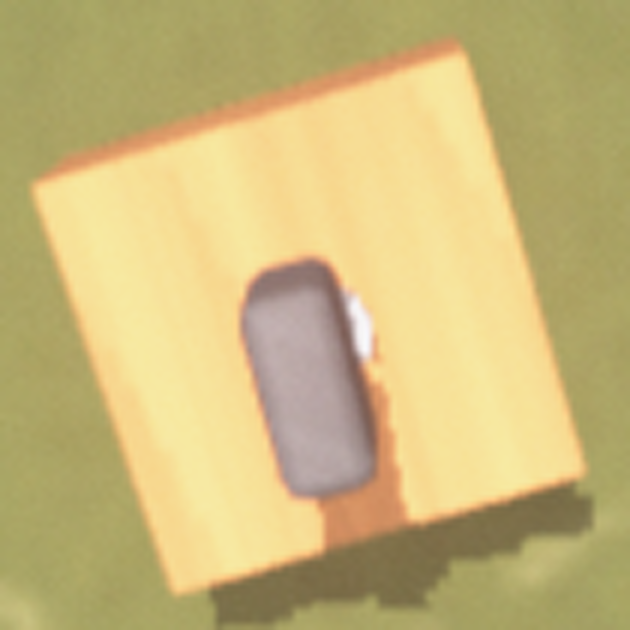

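Run:
```python
from h import *
w=capture("wrist")
def px(u,k=6,o=(220,130)): return (o[0]+(u[0]+.5)/k-.5,o[1]+(u[1]+.5)/k-.5)
H=[onz(w,px(u),72)[:2] for u in((247,303),(332,283),(375,480),(293,497))]
B=[onz(w,px(u),32)[:2] for u in((35,183),(463,48),(583,470),(177,593))]
for q in(H,B):
    q=np.array(q,np.float32);print(q,q.mean(0),cv2.minAreaRect(q))
H=np.array(H);a=(H[0]+H[1]-H[2]-H[3])/2;print(a,np.linalg.norm(a),np.degrees(np.arctan2(a[1],a[0])))
a=(H[1]-H[2]+H[0]-H[3]);
```

```text
[[519.30743 282.8759 ]
 [529.49097 284.0246 ]
 [531.6438  259.6879 ]
 [521.60925 258.7746 ]] [525.5128  271.34076] ((525.4964599609375, 271.39471435546875), (10.245734214782715, 24.431657791137695), 5.2004780769348145)
[[490.36398 295.10406]
 [549.13983 305.8269 ]
 [559.48236 246.58453]
 [500.93582 235.59547]] [524.98047 270.77774] ((525.0377807617188, 270.711181640625), (59.74531936645508, 60.71718978881836), 10.073629379272461)
[-2.22729635 24.21898339] 24.321184293788885 95.25442064317437
```

>>> {"method": "drive_tool", "body": {
  "series": [
    [0.4,-0.2,0.8,0,0.11],
    [0.4,-0.2,0.8,0,0.1],
    [0.4,0,0,-2,0],
    [0.4,0,0,-3,0],
    [0.4,0,0,-3,0],
    [0.4,0,0,-1,0],
    [0.4,0,0,0,0],
    [0.4,0,0,0,0]
  ]
}}

```text
clock: 18.57
tool_pos: [526.0, 270.6, 140.6]
tool_rot: [2.121, 2.317, -0.0]
wrist_force: [-0.2, 0.6, 0.2]
opening: 0.597
```

Run:
```python
from h import *
c=capture("wrist");cv2.imwrite("pics/w12.png",c["frame"])
s=arm.state();print(s["tool_pos"],s["joints"].round(2),np.degrees(np.arctan2(*R.from_rotvec(s["tool_rot"]).as_matrix()[[1,0],1])))
```

```text
[526.74014307 270.94829016 141.70522748] [-0.77  0.32  0.29  1.78 -0.11  1.05 -0.35] 5.050188109771912
```

View pics/w12.png

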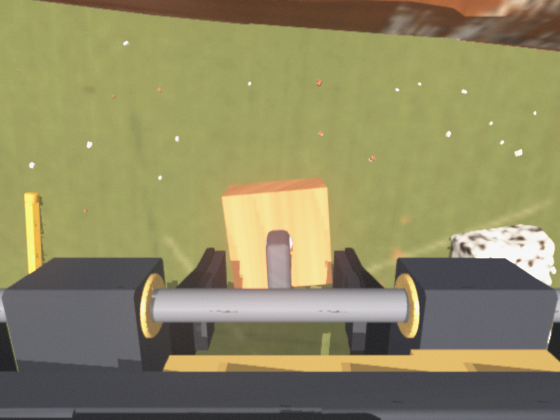

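>>> {"method": "drive_tool", "body": {
  "series": [
    [0.4,-0.1,0,-1.6,0],
    [0.4,0,0,-1.6,0],
    [0.4,0,0,0,0],
    [1,0,0,0,0],
    [1,0,0,0,0],
    [1,0,0,0,0],
    [1,0,0,0,0],
    [1,0,0,0,0],
    [1,0,0,0,0],
    [1,0,0,0,0],
    [1,0,0,0,0],
    [1,0,0,0,0]
  ],
  "grip_force": 20
}}

```text
clock: 19.62
tool_pos: [524.9, 270.6, 108.4]
tool_rot: [2.121, 2.317, 0.0]
wrist_force: [0.3, -0.6, 1.4]
opening: 0.139
```

>>> {"method": "drive_tool", "body": {
  "series": [
    [1,0,0,1,0],
    [1,0,0,1.05,0],
    [1,0,0,0,0],
    [1,0,0,0,0]
  ]
}}

```text
clock: 19.95
tool_pos: [525.2, 270.8, 129.9]
tool_rot: [2.121, 2.317, 0.003]
wrist_force: [-0.6, -0.1, -1.2]
opening: 0.133
```

>>> {"method": "drive_tool", "body": {
  "series": [
    [1,0.05,-0.64,-0.03,0],
    [1,0.05,-0.53,-0.09,0],
    [1,0,0,0,0]
  ]
}}

```text
clock: 20.2
tool_pos: [526.1, 258.4, 127.8]
tool_rot: [-2.123, -2.316, -0.002]
wrist_force: [0.1, 3.7, 3.2]
opening: 0.139
```

Run:
```python
from h import *
c=capture("wrist");cv2.imwrite("pics/w13.png",c["frame"])
c=capture("scene");crop(c,(160,180,270,290),6,"pics/s13.png")
s=arm.state();print(s["tool_pos"],s["wrist_force"])
```

```text
[526.05020787 258.7159999  127.65749183] [1.36532165 2.9486102  0.66498744]
```

View pics/w13.png

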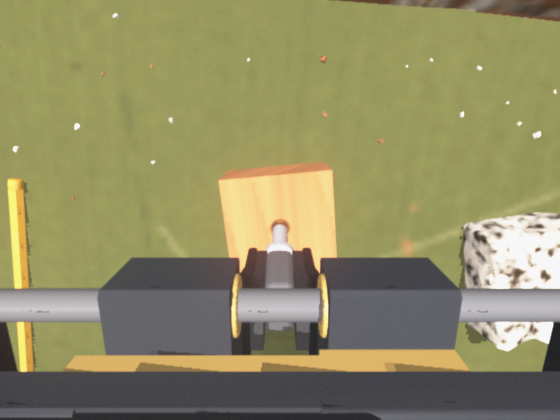

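View pics/s13.png

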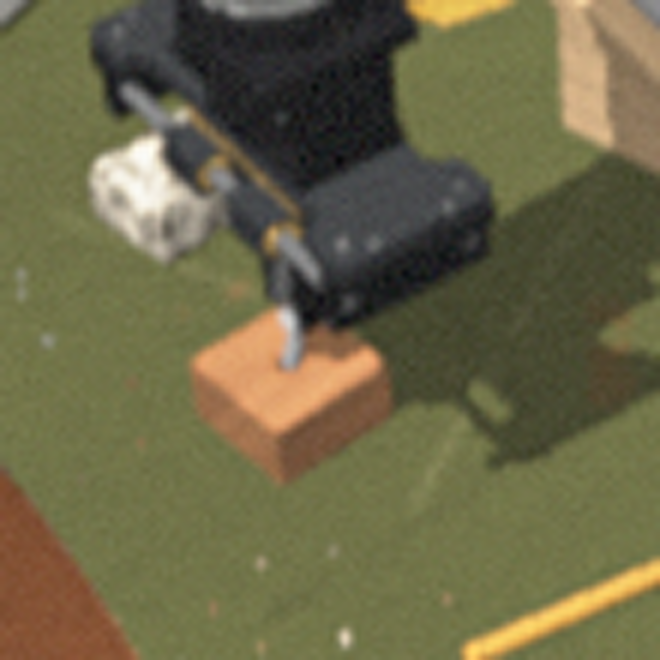

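>>> {"method": "drive_tool", "body": {
  "series": [
    [1,0.05,-0.52,-0.13,0],
    [1,0.05,-0.52,-0.18,0],
    [1,0,0,0,0],
    [1,0,0,0,0]
  ]
}}

```text
clock: 20.63
tool_pos: [526.9, 247.6, 124.1]
tool_rot: [2.122, 2.316, -0.001]
wrist_force: [1.5, 2.5, -0.1]
opening: 0.136
```

Run:
```python
from h import *
c=capture("wrist");crop(c,(210,150,350,290),4,"pics/w14.png")
s=arm.state();print(s["tool_pos"],s["wrist_force"])
```

```text
[526.94878922 247.63278965 124.12585013] [1.21737935 2.22176127 0.41417644]
```

View pics/w14.png

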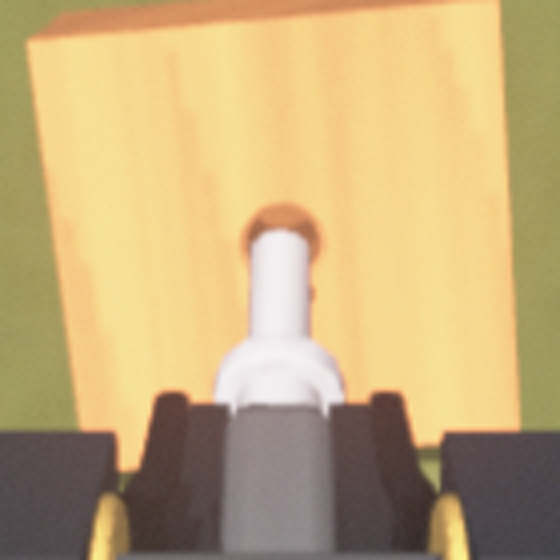

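>>> {"method": "drive_tool", "body": {
  "series": [
    [1,0,0,0,0],
    [1,0,0.1,1,0],
    [1,0,0,3,0],
    [1,0,0,3.5,0],
    [1,0,0,3.5,0],
    [1,0,0,0,0],
    [1,0,0,0,0],
    [1,0,0,0,0]
  ],
  "grip_force": 30
}}

```text
clock: 21.35
tool_pos: [526.1, 248.6, 233.8]
tool_rot: [-2.122, -2.317, 0.004]
wrist_force: [-0.5, -0.4, -0.7]
opening: 0.135
```

Run:
```python
from h import *
c=capture("wrist");crop(c,(210,150,350,290),4,"pics/w15.png")
c=capture("wrist")
s=arm.state();print(s["tool_pos"],s["wrist_force"])
T=R.from_rotvec(s["tool_rot"]).as_matrix()
print("cam in tool",T.T@(c["position"]-s["tool_pos"]),(T.T@R.from_rotvec(c["rotation"]).as_matrix()).round(3).tolist())
for a in (20,22,24,26,28,30):
    a=np.radians(a);p=np.array([49.4*np.sin(a),0,51+49.4*np.cos(a)]);col=np.array([25.4*np.sin(a),0,51+25.4*np.cos(a)])
    print(np.degrees(a).round(),proj(c,s["tool_pos"]+T@p).round(1),proj(c,s["tool_pos"]+T@col).round(1))
```

```text
[525.70024463 248.65692535 232.55713932] [-0.60241681 -0.68164298 -0.70232821]
cam in tool [ 74.93588123  -0.72273369 -93.02651604] [[-0.001, -0.962, -0.273], [1.0, -0.001, 0.001], [-0.001, -0.273, 0.962]]
20.0 [280.4 218.9] [280.6 248. ]
22.0 [280.4 216.4] [280.6 246.6]
24.0 [280.4 214. ] [280.6 245.3]
26.0 [280.5 211.6] [280.6 244.1]
28.0 [280.5 209.2] [280.6 242.9]
30.0 [280.5 206.9] [280.6 241.7]
```

View pics/w15.png

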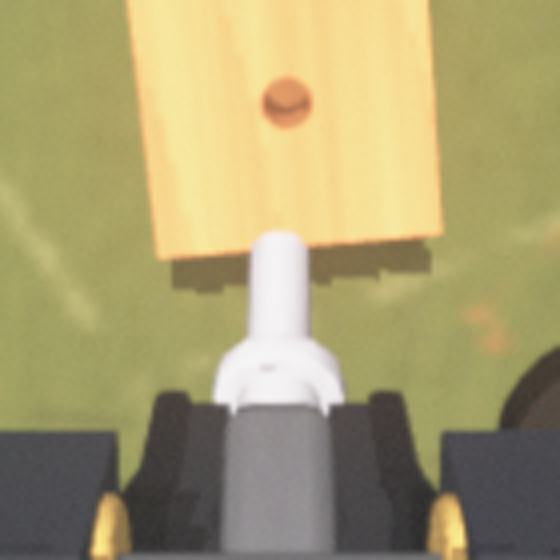

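>>> {"method": "drive_tool", "body": {
  "series": [
    [1,0.6,-2.1,0,-0.12],
    [1,0.6,-2.2,0,-0.12],
    [1,0.6,-2.2,0,-0.12],
    [1,0.6,-2.2,0,-0.12],
    [1,0.6,-2.2,0,-0.12],
    [1,0.6,-2.2,0,-0.12],
    [1,0.6,-2.2,0,-0.12],
    [1,0.6,-2.2,0,-0.12],
    [1,0.6,-2.2,0,-0.12],
    [1,0.6,-2.2,0,-0.12],
    [1,0.6,-2,0,-0.12],
    [1,0,0,0,0],
    [1,0,0,0,0],
    [1,0,0,0,0]
  ]
}}

```text
clock: 22.62
tool_pos: [592.1, 11.3, 233.1]
tool_rot: [-3.096, -0.532, 0.004]
wrist_force: [-0.1, -0.1, -0.2]
opening: 0.135
```

Run:
```python
from h import *
c=capture("wrist");cv2.imwrite("pics/w16.png",c["frame"])
c=capture("wrist");s=arm.state();print(s["tool_pos"],s["joints"].round(2),np.degrees(np.arctan2(*R.from_rotvec(s["tool_rot"]).as_matrix()[[1,0],1])))
T=R.from_rotvec(s["tool_rot"]).as_matrix();a=np.radians(27)
print("tip",tob(s["tool_pos"]+T@[49.4*np.sin(a),0,51+49.4*np.cos(a)]))
print("proj eye",proj(c,fromb([18,0,5])),"stud",proj(c,fromb([0,0,12])))
```

```text
[592.29817501  12.05291829 233.60465696] [-0.58  0.26  0.61  1.7  -0.16  1.23 -1.17] -70.41540455801612
tip [33.70367655  2.05130977 54.41059587]
proj eye [282.99369244 178.91139145] stud [282.63516618 206.25640538]
```

View pics/w16.png

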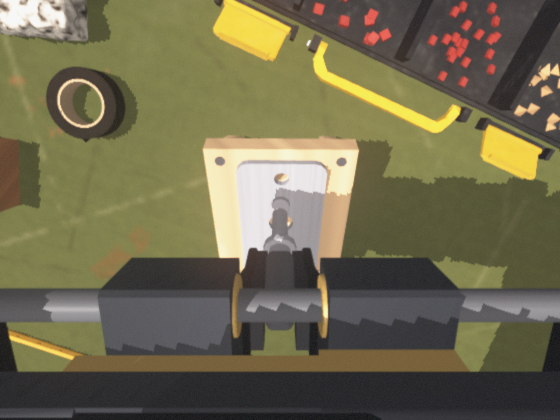

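>>> {"method": "drive_tool", "body": {
  "series": [
    [1,0.15,-0.1,-2,0],
    [1,0.15,0,-2.2,0],
    [1,0,0,0,0],
    [1,0,0,0,0],
    [1,0,0,0,0]
  ]
}}

```text
clock: 23.13
tool_pos: [596.1, 10.1, 193.2]
tool_rot: [3.096, 0.532, 0.001]
wrist_force: [-0.4, 0.6, 0.2]
opening: 0.132
```

Run:
```python
from h import *
c=capture("wrist");crop(c,(210,150,350,290),5,"pics/w17.png")
c=capture("wrist");s=arm.state();print(s["tool_pos"])
T=R.from_rotvec(s["tool_rot"]).as_matrix()
for a in(25,27):
    a=np.radians(a);print("tip",tob(s["tool_pos"]+T@[49.4*np.sin(a),0,51+49.4*np.cos(a)]),proj(c,s["tool_pos"]+T@[49.4*np.sin(a),0,51+49.4*np.cos(a)]))
print("proj eye",proj(c,fromb([18,0,5])),"stud",proj(c,fromb([0,0,12])))
```

```text
[596.52923649   9.75881673 193.86780266]
tip [18.48696623 -1.67084087 16.91453772] [280.51476246 211.53283738]
tip [20.21088547 -1.65844562 16.94847242] [280.52218516 209.13988082]
proj eye [277.55038275 198.46695501] stud [277.35192984 230.04490376]
```

View pics/w17.png

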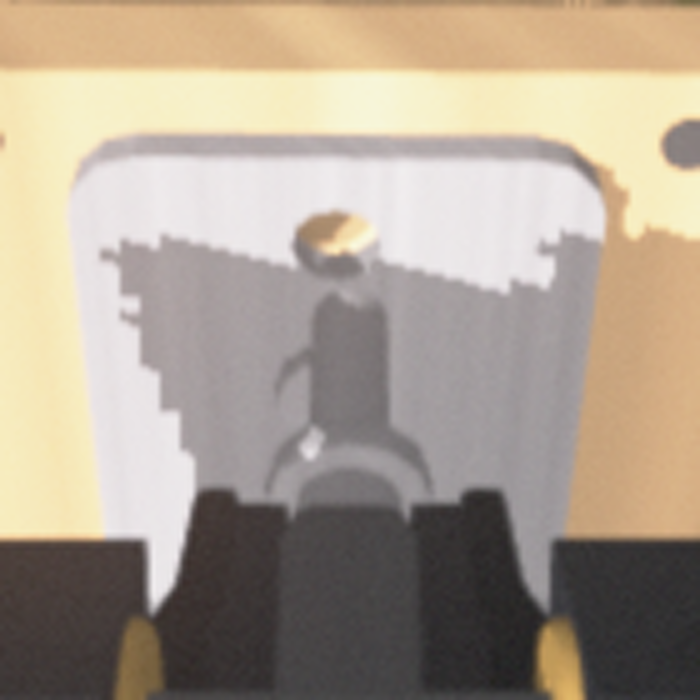

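>>> {"method": "drive_tool", "body": {
  "series": [
    [1,0.04,0.19,-0.35,0],
    [1,0,0,-0.35,0],
    [1,0,0,0,0],
    [1,0,0,0,0],
    [1,0,0,0,0]
  ]
}}

```text
clock: 23.65
tool_pos: [596.2, 11.3, 185.4]
tool_rot: [3.097, 0.53, -0.0]
wrist_force: [-0.3, 0.7, -0.8]
opening: 0.135
```

```bash
cat > v.py <<'E'
from h import *
import sys
c=capture("wrist");crop(c,(210,150,350,290),5,sys.argv[1])
s=arm.state();print(s["tool_pos"],s["wrist_force"])
T=R.from_rotvec(s["tool_rot"]).as_matrix()
for a in(25,27):
    a=np.radians(a);p=s["tool_pos"]+T@[49.4*np.sin(a),0,51+49.4*np.cos(a)];print("tip",tob(p),proj(c,p))
print("grip",grip(),"proj eye",proj(c,fromb([18,0,5])))
E
python3 v.py pics/w18.png
```

```text
[596.23196612  11.26609868 185.45005804] [-0.24250671  0.39282702 -0.55156846]
tip [14.90662048 -0.14910051  9.24460214] [280.27471674 211.58542482]
tip [16.63061922 -0.13790169  9.27469665] [280.27989635 209.19384206]
grip [14.90784954 -0.27896149 58.64423691] proj eye [280.04663221 202.18933392]
```

View pics/w18.png

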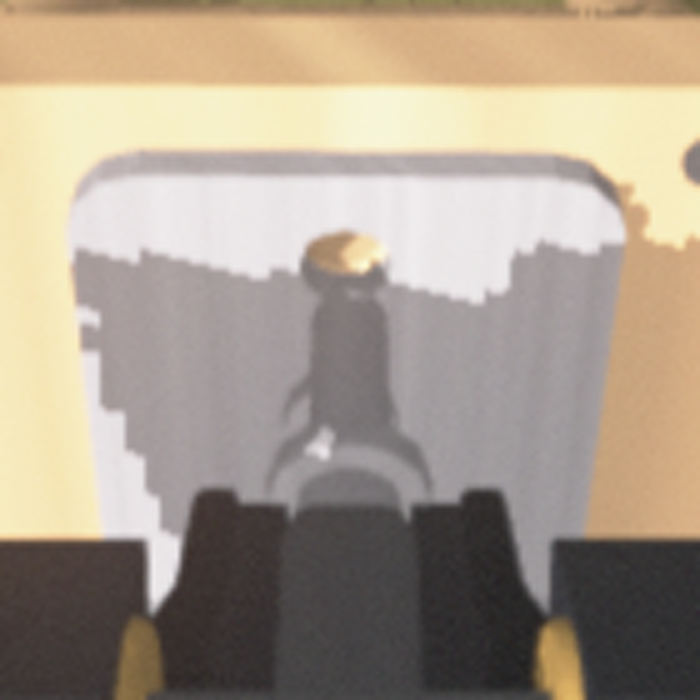

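>>> {"method": "drive_tool", "body": {
  "series": [
    [1,0.22,0.13,-0.21,0],
    [1,0,0,0,0],
    [1,0.1,0.03,-0.23,0],
    [1,0.1,0.03,-0.23,0],
    [1,0,0,0,0],
    [1,0,0,0,0]
  ]
}}

```text
clock: 24.2
tool_pos: [600.3, 13.3, 178.4]
tool_rot: [3.096, 0.53, -0.001]
wrist_force: [0.3, -0.3, -0.3]
opening: 0.134
```

```bash
python3 v.py pics/w19.png
```

```text
[600.32055641  13.23866044 178.50435742] [-0.05104322 -0.12762205 -0.98912881]
tip [16.0186324   0.39648437  1.05313275] [280.2133733  211.61566353]
tip [17.74264256  0.40775411  1.08253863] [280.21817556 209.22333168]
grip [16.05814261  0.25501751 50.44411375] proj eye [280.99191461 213.65850111]
```

View pics/w19.png

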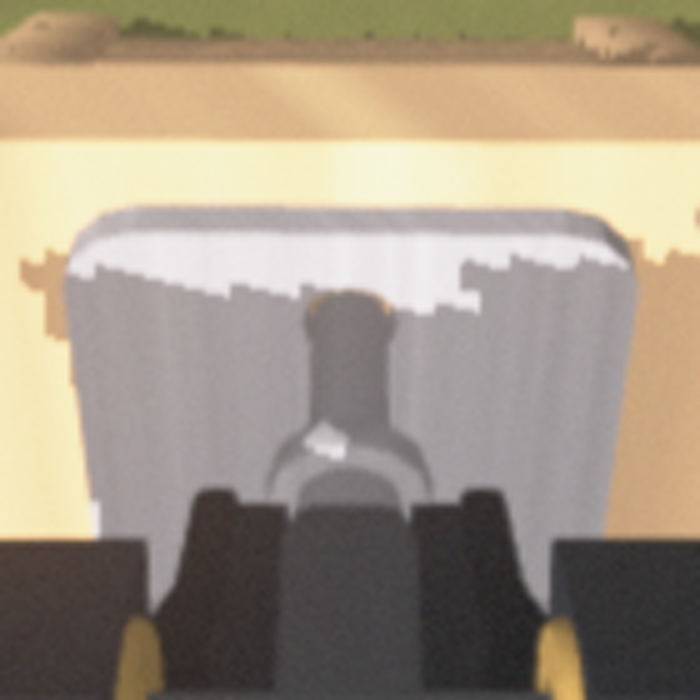

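>>> {"method": "drive_tool", "body": {
  "series": [
    [1,0.15,0.05,-0.26,0],
    [1,0,0,0,0],
    [1,0.15,0.05,-0.26,0],
    [1,0,0,0,0],
    [1,0,0,0,0]
  ]
}}

```text
clock: 24.67
tool_pos: [603.3, 14.3, 173.3]
tool_rot: [3.096, 0.53, -0.001]
wrist_force: [-0.6, -0.5, -1.5]
opening: 0.136
```

```bash
python3 v.py pics/w20.png
```

```text
[603.36845389  14.26588844 173.36497972] [ 0.39686763 -0.52419433 -0.50662326]
tip [16.77681432  0.37670489 -4.96742116] [280.26701278 211.64176418]
tip [18.50082     0.38793976 -4.93774045] [280.27238632 209.24989993]
grip [16.8010841   0.2339823  44.42699857] proj eye [281.0122423  222.42978568]
```

View pics/w20.png

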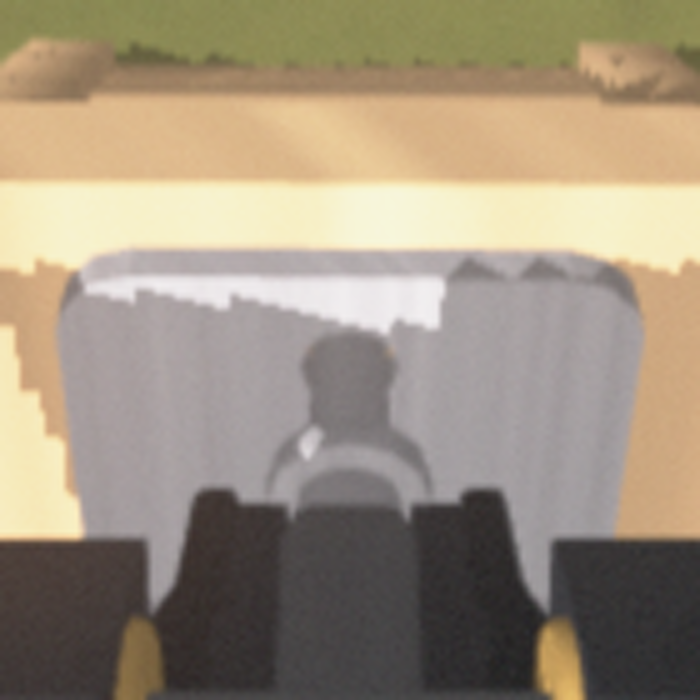

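>>> {"method": "drive_tool", "body": {
  "series": [
    [1,0.15,0.05,-0.26,0],
    [1,0,0,0,0],
    [1,0.14,0.05,-0.26,0],
    [1,0,0,0,0],
    [1,0.14,0.05,-0.26,0],
    [1,0,0,0,0],
    [1,0,0,0,0]
  ]
}}

```text
clock: 25.3
tool_pos: [607.6, 15.9, 165.3]
tool_rot: [3.097, 0.53, -0.001]
wrist_force: [-0.2, -0.1, -2.6]
opening: 0.133
```

```bash
python3 v.py pics/w21.png
```

```text
[607.55503417  15.83737084 165.42673834] [-0.88672274  0.3053705  -1.75141862]
tip [ 17.44598627   0.51433689 -14.04487903] [280.15365587 211.73781887]
tip [ 19.17000069   0.52551508 -14.01568865] [280.15837322 209.3468539 ]
grip [17.4975375   0.35683089 35.34335677] proj eye [281.17592314 235.78359331]
```

View pics/w21.png

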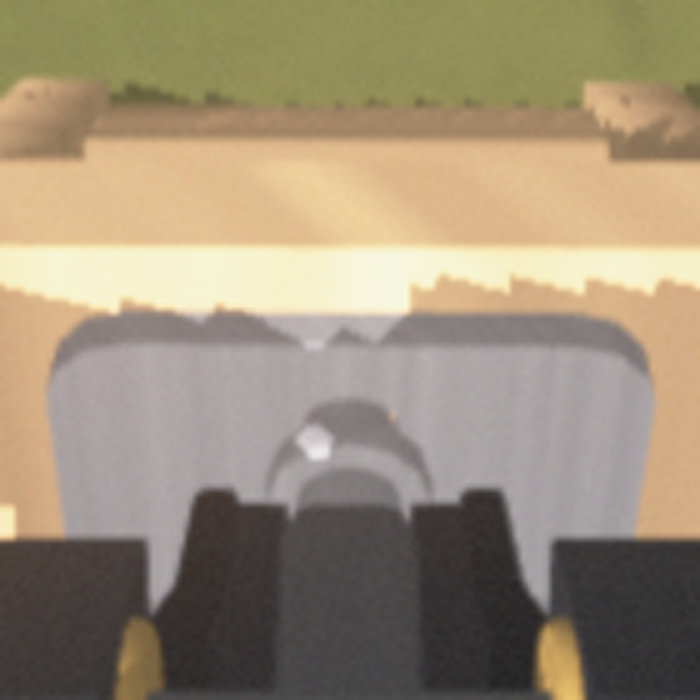

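Going in freely; about 5 mm to go.

>>> {"method": "drive_tool", "body": {
  "series": [
    [1,0.13,0.04,-0.27,0],
    [1,0,0,0,0],
    [1,0.08,0.03,-0.18,0],
    [1,0,0,0,0],
    [1,0,0,0,0]
  ]
}}

```text
clock: 25.77
tool_pos: [609.7, 16.5, 160.9]
tool_rot: [3.097, 0.53, -0.001]
wrist_force: [-0.7, 0.1, -2.6]
opening: 0.134
```

>>> {"method": "drive_tool", "body": {
  "series": [
    [1,0.04,0.02,-0.1,0],
    [1,0,0,0,0],
    [1,0,0,0,0]
  ]
}}

```text
clock: 26.02
tool_pos: [609.9, 16.5, 160.6]
tool_rot: [-3.096, -0.529, 0.001]
wrist_force: [-4.5, -0.4, 4.0]
opening: 0.137
```

>>> {"method": "drive_tool", "body": {
  "series": [
    [1,0.04,0.02,-0.1,0],
    [1,0,0,0,0],
    [1,0,0,0,0]
  ]
}}

```text
clock: 26.27
tool_pos: [610.0, 16.5, 160.5]
tool_rot: [-3.096, -0.529, 0.002]
wrist_force: [-8.1, 0.3, 9.7]
opening: 0.133
```

```bash
python3 v.py pics/w22.png
```

```text
[610.04889087  16.52308625 160.49024169] [-7.76529899  0.65782361 10.17992349]
tip [ 17.6353462    0.42002829 -19.59516746] [280.13418954 211.63511077]
tip [ 19.35938621   0.43014314 -19.5671231 ] [280.13849656 209.24433155]
grip [17.75067719  0.19326722 29.7784944 ] proj eye [280.94504508 243.9470009 ]
```

View pics/w22.png

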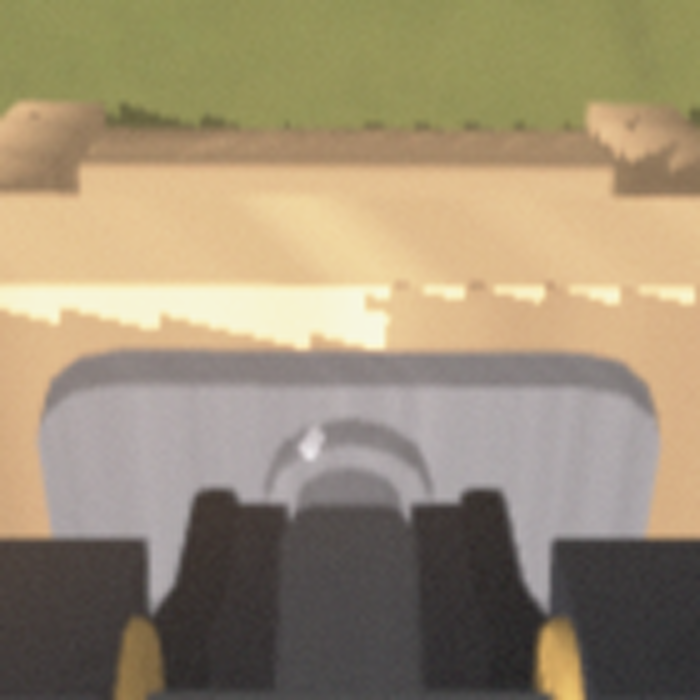

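>>> {"method": "drive_tool", "body": {
  "series": [
    [1,-0.05,0,0.1,0],
    [1,0,0,0,0],
    [0.6,0,0,0,0],
    [0.6,0,0,0,0],
    [0.6,0,0,0,0],
    [0.6,0,0,0,0],
    [0.6,0,0,0.5,0],
    [0.6,0,0,2,0],
    [0.6,0,0,4,0],
    [0.6,0,0,4,0],
    [0.6,-1.5,3.5,0,0],
    [0.6,-1.5,3.5,0,0],
    [0.6,-1.5,3.5,0,0],
    [0.6,-1.5,3.5,0,0],
    [0.6,0,0,0,0]
  ]
}}

```text
clock: 27.57
tool_pos: [546.8, 166.9, 265.3]
tool_rot: [-3.087, -0.548, 0.001]
wrist_force: [-0.1, 1.3, -1.1]
opening: 0.4
```

Run:
```python
from h import *
c=capture("top");cv2.imwrite("pics/t23f.png",c["frame"]);crop(c,(260,140,350,240),6,"pics/t23.png")
c=capture("scene");crop(c,(240,130,340,220),7,"pics/s23.png")
print(arm.state()["tool_pos"],arm.state()["wrist_force"])
```

```text
[549.53891932 159.1740531  265.50018582] [ 0.06551268 -0.78420155 -0.11038863]
```

View pics/t23f.png

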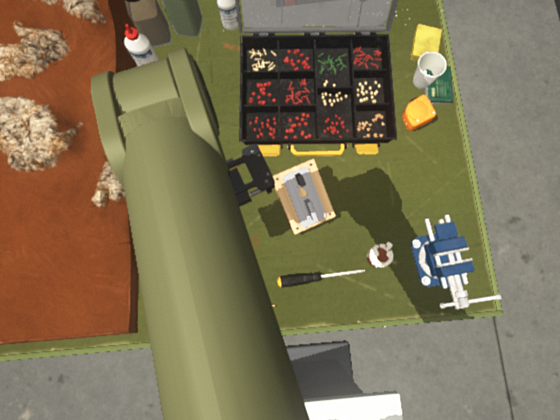

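View pics/t23.png

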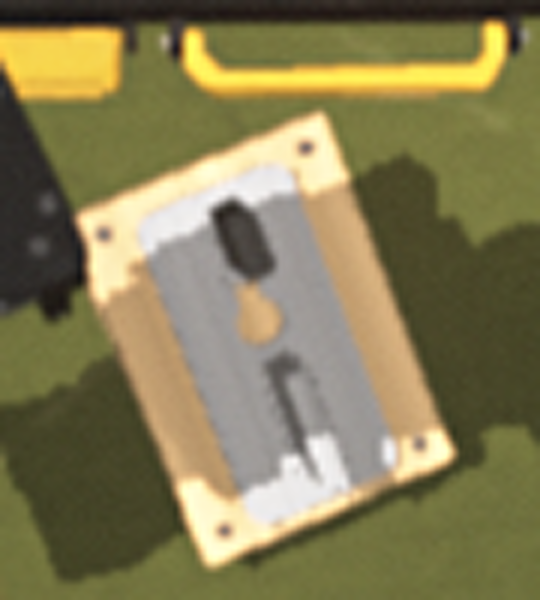

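View pics/s23.png

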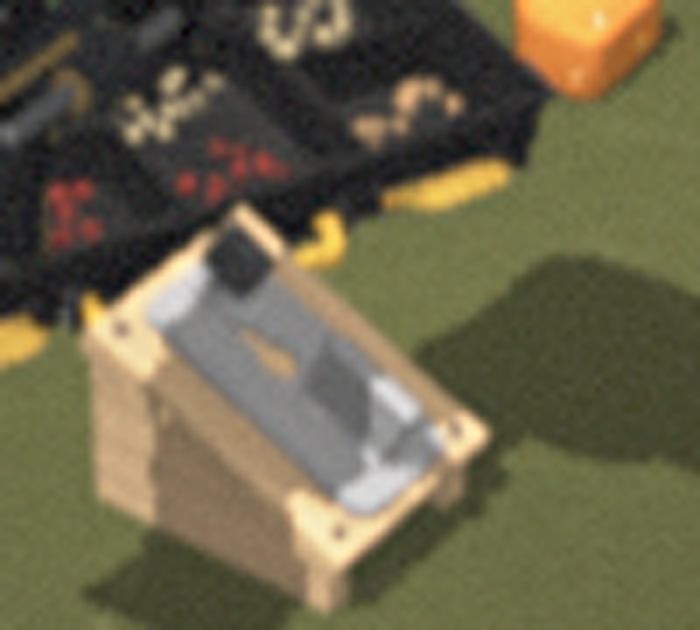

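Run:
```python
from h import *
def cr(p,o,k): return ((p-np.array(o)+.5)*k-.5).round(0)
t=capture("top");s=capture("scene")
for h in(45,32,19): print(h,cr(proj(t,fromb([18,0,h])),(260,140),6),cr(proj(s,fromb([18,0,h])),(240,130),7))
for x in(5,31):
  for h in(45,19): print(x,h,cr(proj(t,fromb([x,0,h])),(260,140),6),cr(proj(s,fromb([x,0,h])),(240,130),7))
print(arm.state()["wrist_force"],arm.state()["clock"])
```

```text
45 [242. 231.] [250. 236.]
32 [235. 227.] [239. 255.]
19 [227. 223.] [228. 274.]
5 45 [256. 265.] [274. 258.]
5 19 [240. 257.] [252. 296.]
31 45 [229. 195.] [226. 214.]
31 19 [214. 189.] [205. 252.]
[-0.1788499  -0.49634344  0.70508096] 27.7667
```

>>> {"method": "drive_tool", "body": {
  "series": [
    [0.6,0,0,0,0],
    [0.6,0,0,0,0],
    [0.6,0,0,0,0],
    [0.6,0,0,0,0]
  ]
}}

```text
clock: 28.1
tool_pos: [550.4, 156.0, 265.2]
tool_rot: [3.097, 0.527, -0.0]
wrist_force: [0.7, 0.6, 0.9]
opening: 0.401
```

Run:
```python
from station import arm
print(arm.sign_off())
```

```text
the job is handed in; nothing more can be done
None
```

The fence plate is on the stud and slid down to its stop, and the locking pin is through the eye and the board with its collar on the plate. I let go of both and handed in at 28.1 s; the hand-in gives no verdict.

- **Plate:** I pressed it flat against the lower board so it took the 25° slope, passed the keyhole over the stud head, and slid it down about 24 mm until it met about 6 N. My estimate for that slide was 22.7 mm. The grip point stopped 1.4 mm past where I expected, most likely from the plate slipping a little in the pads. It had slipped about 4 mm in the pads earlier, while it was being tilted.
- **Pin:** I tilted it in its block, lined it up with the eye in the wrist camera, and pushed it in freely until it stopped at about 12 N. By the arm's pose the tip was then 19.6 mm below the face, against 19 mm nominal.
- **Last pictures:** The plate had not moved, and the handle lies where a fully home pin should put it, within about 1 pixel in the top view. One handle corner was about 2 pixels off in the scene view. The paint pot and screwdriver look undisturbed. The arm covered the casting, tape and most of the pencil in the last top view, so I did not check those three; I never touched them. The gripper was well clear, with wrist force near zero.

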